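# Set up the desk whiteboard on its kickstand and renew its markers

## Task

Get the small desk whiteboard ready for use: swing its kickstand flap fully out from the back, then stand the board leaning on that kickstand in the middle of the black rubber pad, square to the pad and with the white face turned away from the robot. Swap its markers: every fresh, capped marker goes from the brown stock carton into a hole of the white marker block, and every dried-out, capless one from the block into a hole of the carton, all upright and fully home. Leave the stapler, the clip jar, the clip box and the thimble where they are.

Things in the scene. Friction and masses are not known exactly. Their poses are not given: they have to be found in the camera images.
- board: Small desk whiteboard, 0.3 kg, 170 mm wide (y), 150 tall (z), 12 thick (x). Origin: centre of its underside. White face at x = +6 mm; brown back at x = -6 mm carries the kickstand and faces the robot at the start. With the kickstand out it stands alone, leaning 0.36 rad (20 degrees) back towards it, on the rear arris of its lower edge and the flap's outer lower corner.
- board_top (a point): Middle of the board's bare top edge, 150 mm above the board's origin; can be pinched here from above across the 12 mm thickness. On the back nothing within 46 mm of the top but the pull post (its top 16 mm below the top edge). Axes as board.
- strut (a joint): The kickstand: grey flap 60 mm wide, 80 tall, 6 thick, hinged like a door about the board's z direction at board x = -9, y = 0 mm, spanning board z = 23.5 to 103.5. 0 = folded on the back, free edge towards the board's -y; 1.57 rad (the stop) = square to the back, towards the board's -x. Opens clockwise seen from above. Friction hinge (0.05 N m): stays where it is left.
- strut_pull (a point): Grip point on the axis of the flap's round upright pull post, 12 mm in diameter, 123.5 mm above the board's underside; the post is free from 20 mm below this point to 10 mm above. It sits 56 mm along the flap from the hinge axis and 16 mm off it outwards: folded at board (-25, -56) mm, fully open at board (-65, +16) mm. Being round it can turn between the fingers.
- bracket: White metal storage bracket, fixed. Origin: centre of its underside. The board stands on its base strip, 70 (x) x 210 (y) x 6 mm thick, between two upright channels 52 mm high at y = +-75 to +-97 mm that hold the board's ends with 2 mm play before and behind and 4 mm at each end. The board lifts straight up out of it (46 mm to clear).
- pad: Black rubber pad, fixed flat on the shelf, 180 (x) x 210 (y) x 3 mm thick. Origin: centre of its underside; its +x side is the one farther from the robot.
- carton: Brown stock carton, fixed, 56 (x) x 190 (y) x 36 mm, with four round 22 mm holes in a row along its y, at x = 0 and y = -66, -22, 22 and 66 mm, 30 mm deep (floor 6 mm above the shelf). Origin: centre of its underside. The fresh markers stand in its holes at the start.
- block: Loose white plastic marker block, 56 (x) x 190 (y) x 48 mm, 0.8 kg, with four round 22 mm holes in a row along its y, at x = 0 and y = -66, -22, 22 and 66 mm, 40 mm deep (hole floor 8 mm above its underside). Origin: centre of its underside. Dried-out markers stand in one or two of its holes at the start, the others are empty.
- marker0: Fresh stubby whiteboard marker, white barrel with black cap on top, 18 mm in diameter (cap 18.6), 110 mm tall, 30 g, foot chamfered 2 mm, standing upright. Origin: centre of its foot; z runs up to the cap. May be absent.
- marker1: Fresh stubby whiteboard marker, white barrel with black cap on top, 18 mm in diameter (cap 18.6), 110 mm tall, 30 g, foot chamfered 2 mm, standing upright. Origin: centre of its foot; z runs up to the cap. May be absent.
- marker2: Fresh stubby whiteboard marker, white barrel with black cap on top, 18 mm in diameter (cap 18.6), 110 mm tall, 30 g, foot chamfered 2 mm, standing upright. Origin: centre of its foot; z runs up to the cap. May be absent.
- marker3: Fresh stubby whiteboard marker, white barrel with black cap on top, 18 mm in diameter (cap 18.6), 110 mm tall, 30 g, foot chamfered 2 mm, standing upright. Origin: centre of its foot; z runs up to the cap. May be absent.
- spent0: Dried-out whiteboard marker without a cap: white barrel 18 mm in diameter and 80 mm tall, then a thin grey neck and nib up to 96 mm; 25 g, foot chamfered 2 mm, standing upright in a hole of the block. Origin: centre of its foot; z runs up to the nib. May be absent.
- spent1: Dried-out whiteboard marker without a cap: white barrel 18 mm in diameter and 80 mm tall, then a thin grey neck and nib up to 96 mm; 25 g, foot chamfered 2 mm, standing upright in a hole of the block. Origin: centre of its foot; z runs up to the nib. May be absent.
- stapler: Chrome stapler, loose bystander, 38 x 125 x 54 mm. Origin: centre of its underside; long along y.
- jar: Glass jar of coloured paper clips, loose bystander, 72 mm in diameter, 75 mm tall. Origin: centre of its underside.
- clip_box: Teal plastic clip box, loose bystander, 84 x 114 x 48 mm. Origin: centre of its underside.
- thimble: Black rubber finger thimble, a loose little cone 22 mm across and 31 mm tall, bystander. Origin: centre of its underside.

How it is judged:
By the outcome, as a careful person would: the job done as asked, in the order asked, and still so for the second after the job is handed in, with the robot touching nothing.
Of marker0, marker1, marker2, marker3 only 3 to 4 are there at a start; the rules pass over those that are not, and their reading is None.
Of spent0, spent1 only 1 to 2 are there at a start; the rules pass over those that are not, and their reading is None.
At some moment in a run one of block may be knocked a few centimetres aside while the robot is not near it.
It also fails if it takes over 210 s, if anything falls off the work surface, if the arm or the gripper's body presses on something with over 40 N, if the wrist force passes 120 N, or if a joint passes its speed limit or range.

## Robot

A 7-joint arm with a two-finger parallel gripper is mounted at the origin on the work surface. World frame = base frame: x ahead of the robot, y to its left, z up, the work surface at z = 0. Lengths are in m, angles in rad, forces in N, time in s.
With the tool pointing down it reaches from about 0.425 to 0.825 m from the base axis. Payload 3.6 kg.
Tool frame: the origin (TCP) lies on the centre line of the jaws, within the pads' length; the fingertips stand 14 mm ahead of it and the grasp point (between the pads) lies 5 mm behind it; z points along the fingers, y is the direction in which the jaws open and shut (so a half turn about z gives the same grasp; the last joint's range is limited). The gripper opens to 93 mm and grips with 3 to 60 N. Pads are 15 mm wide; open, the fingers measure 128 mm over their backs; the gripper's body (75 mm by 188 mm) begins 65 mm behind the grasp point.
Start: joints at [1.101, 0.615, -0.013, 1.423, 0.008, 1.103, -0.04], TCP at [0.279, -0.587, 0.233] pointing down, gripper open.
Joint ranges: [-3.12, 3.12], [-0.3, 2.06], [-1.34, 1.32], [0.26, 2.42], [-1.36, 4.5], [0.01, 1.98], [-2.84, 2.84]. Speed limits (rad/s): [2.79, 2.79, 3.14, 3.14, 3.14, 3.14, 3.14].

## Interface

Orientations are given as a unit quaternion [w, x, y, z].
In Python, from cell import * gives the robot as it stands.
- The arm moves only by the tool step_arm, never from a script. Its argument "targets" is a list of rows, each an object with "jaw": the finger opening in mm, from 0 to 93; "dp": the shift along the tool's x, y, z in units of 50 mm (1.0 is 50 mm), a list of three; "spin": the turn about the tool's z in units of 6 degrees (1.0 is 6 degrees). A call has 1 to 5 rows; each row is the pose to reach, as a shift and turn from the pose commanded when the call began, along the tool's axes at that moment; what a row does not reach only later rows make up. A row lasts 1/10 s, in which the tool goes at most 50 mm and 8.59 degrees, less where a joint would pass 70% of its speed; a pose out of reach is approached as far as the arm can. A call with a gripper value outside its range is refused whole. The fingers move at their own pace and stop on an object; "squeeze" is the grip in N (left out, the last holds). Time passes only in rows, so rows that repeat a pose let the fingers close. It gives the time, the measured TCP pose, the force and the opening at its end, in the units of the state.
- observe(): the state, without advancing time (a new reading comes with each control period).
- snapshot(name): name is "side" or "top"; returns a dict with "color" (400x640x3 uint8, red, green, blue), "fx", "fy", "cx", "cy" (pixels), "rvec" (rotation vector, rad) and "tvec" (3), from world to camera coordinates, as OpenCV has them. Camera axes: x right, y down, z forward; pixel columns grow to the right and rows downward; lengths in m; the calibration is good to about 2 mm. A picture is of the moment at which its call begins. There is no depth.
- close_job(): hands the job in, once; it reports no verdict.
Trained networks look in the newest picture that a camera, given by its name, has taken for a name from the list of things; names that differ only in an ending like _2 or _b are one class to them, and where a whole thing is asked for, a point or a joint stands for the part that bears it (a point fixed in the world has none). Each returns a list of dicts, best first, with "score" (0 to 1); they miss things now and then, are a little off and sometimes report something else, mostly with a low value. They report only what shows in the picture. A call takes as long as a camera call.
- boxes_of(camera, target): "location" ([x, y, z] in m, in world coordinates, good to about 4 mm: the middle of the surface that is visible of it).
- regions_of(camera, target): "pixels" (400x640 bool, what is visible of it).
The state is a dict: "time": time; "joint_pos": joint angles; "qd": joint speeds; "tau": joint torques, N m; "position": TCP position; "tool_rot": TCP orientation; "contact_force": force on the tool from outside, world axes, zero at the start; "ft_torque": the same for the moment, N m; "opening": finger opening in m.
Only numpy, scipy, OpenCV 4.12 (cv2) and the standard library are available. Lean on these libraries where they do the work, as an engineer would, in place of code of your own. Each camera call takes 0.05 s, during which the arm holds its last target. There are 200 camera calls.

## Working session

There is one attempt and no reset: what is moved stays moved. The work goes in short steps, Python scripts to look and compute and a tool call to move; the robot and the scene stay as the last step left them, time stands still between calls to the robot, and variables do not carry over. Pictures are saved under pics/ and viewed, about 12 in all and at most 16, crops included, and the job is handed in when it is done.

Besides the shell and the picture viewer there is one more tool, called by a JSON object that holds its "method" and its "body", one argument or row to a line. step_arm: Moves the arm, as the interface text tells. Its arguments: {"type":"object","properties":{"targets":{"type":"array","items":{"type":"object","properties":{"jaw":{"type":"number"},"dp":{"type":"array","items":{"type":"number"}},"spin":{"type":"number"}}}},"squeeze":{"type":"number"}},"required":["targets"]}

```bash
ls; mkdir -p pics; cat > h.py <<'E'
from cell import *
import numpy as np, cv2
from scipy.spatial.transform import Rotation as R
def snap(cam,name=None,crop=None,scale=1):
    s=snapshot(cam)
    if name:
        im=s["color"][:,:,::-1]
        if crop: im=im[crop[1]:crop[3],crop[0]:crop[2]]
        cv2.imwrite(f"pics/{name}.png",cv2.resize(im,None,fx=scale,fy=scale,interpolation=cv2.INTER_CUBIC))
    return s
def K(s): return np.array([[s["fx"],0,s["cx"]],[0,s["fy"],s["cy"]],[0,0,1.]])
def proj(s,P):
    return cv2.projectPoints(np.array(P,float).reshape(-1,3),np.array(s["rvec"],float),np.array(s["tvec"],float),K(s),None)[0].reshape(-1,2)
def ray(s,u,v,z):
    """world point on plane z seen at pixel"""
    Rm=cv2.Rodrigues(np.array(s["rvec"],float))[0]; t=np.array(s["tvec"],float)
    c=-Rm.T@t; d=Rm.T@np.linalg.inv(K(s))@np.array([u,v,1.])
    return c+d*(z-c[2])/d[2]
def st():
    o=observe(); q=o["tool_rot"]; r=R.from_quat([q[1],q[2],q[3],q[0]])
    return o,r
def go(P,yaw=None):
    """dp, spin to bring TCP to world P"""
    o,r=st(); d=r.inv().apply(np.array(P)-o["position"])/0.05
    print("t",round(o["time"],2),"pos",np.round(o["position"],4),"dp",np.round(d,3))
E
python3 - <<'E'
from h import *
o,r=st(); print(o["time"],o["position"],r.as_matrix().round(3).tolist(),o["opening"])
for c in("top","side"):
    s=snap(c,c+"0"); Rm=cv2.Rodrigues(np.array(s["rvec"],float))[0]; print(c,"cam at",-Rm.T@np.array(s["tvec"]))
    for n in "board board_top strut strut_pull bracket pad carton block marker0 spent0 stapler jar clip_box thimble".split():
        print(n,[(round(b["score"],2),np.round(b["location"],3).tolist()) for b in boxes_of(c,n)][:6])
E
```

```text
pics
0.0 [ 0.27820064 -0.58662554  0.23147998] [[0.904, 0.429, -0.001], [0.429, -0.903, 0.002], [-0.0, -0.003, -1.0]] 0.09316868471731823
top cam at [0.36932263 0.02072006 1.2323389 ]
board [(0.83, [0.562, 0.252, 0.124])]
board_top [(0.56, [0.561, 0.252, 0.127]), (0.19, [0.61, -0.26, 0.1])]
strut [(0.72, [0.564, 0.223, 0.104])]
strut_pull [(0.74, [0.561, 0.224, 0.106]), (0.36, [0.564, 0.253, 0.122])]
bracket [(0.88, [0.558, 0.241, 0.009])]
pad [(0.73, [0.55, 0.023, -0.0])]
carton [(0.56, [0.599, -0.277, 0.037])]
block [(0.7, [0.471, -0.277, 0.048])]
marker0 [(0.7, [0.592, -0.351, 0.092]), (0.64, [0.608, -0.224, 0.094]), (0.43, [0.611, -0.262, 0.097])]
spent0 [(0.62, [0.461, -0.212, 0.086]), (0.56, [0.471, -0.301, 0.085])]
stapler []
jar [(0.55, [0.762, 0.154, 0.045]), (0.37, [0.564, 0.253, 0.122])]
clip_box [(0.62, [0.765, -0.047, 0.049])]
thimble [(0.66, [0.565, 0.225, 0.107]), (0.48, [0.367, 0.115, 0.026]), (0.16, [0.766, -0.048, 0.048])]
side cam at [ 0.39266409 -0.73551763  0.95110546]
board [(0.76, [0.564, 0.231, 0.11])]
board_top [(0.61, [0.565, 0.225, 0.111])]
strut [(0.8, [0.567, 0.202, 0.087]), (0.42, [0.598, -0.317, 0.092])]
strut_pull [(0.81, [0.568, 0.197, 0.084])]
bracket [(0.7, [0.559, 0.211, 0.009])]
pad [(0.75, [0.551, 0.008, 0.005])]
carton [(0.82, [0.597, -0.317, 0.039]), (0.2, [0.56, 0.211, 0.009])]
block [(0.85, [0.473, -0.306, 0.044]), (0.3, [0.611, -0.274, 0.095])]
marker0 [(0.78, [0.593, -0.364, 0.091]), (0.77, [0.597, -0.317, 0.091]), (0.77, [0.611, -0.272, 0.095]), (0.47, [0.614, -0.23, 0.094]), (0.32, [0.565, 0.198, 0.085])]
spent0 [(0.48, [0.472, -0.313, 0.081]), (0.44, [0.611, -0.229, 0.098]), (0.43, [0.461, -0.224, 0.082])]
stapler [(0.64, [0.395, 0.319, 0.05]), (0.31, [0.596, -0.317, 0.04])]
jar [(0.64, [0.761, 0.137, 0.047])]
clip_box [(0.88, [0.761, -0.068, 0.046])]
thimble [(0.66, [0.364, 0.109, 0.018])]
```

View pics/top0.png

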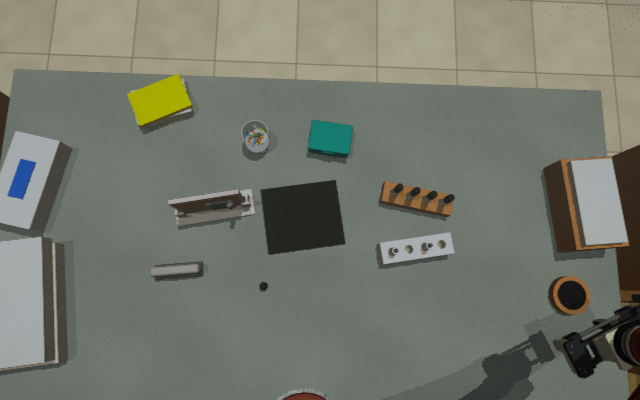

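View pics/side0.png

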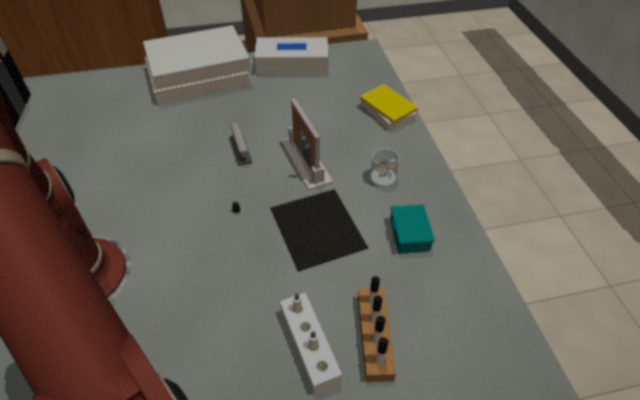

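The top view shows 4 capped markers in the carton (px 380–452, 185–215). The block has 2 spent markers (393,250 and 428,245) and 2 empty holes. The board stands in its bracket (170–255, 190–225) with its brown back to the robot. Next I'll fit poses to the masks.

```bash
cat > fit.py <<'E'
from h import *
from scipy.optimize import minimize
SS=4
def box(lx,ly,z0,z1): return np.array([[x,y,z] for x in(-lx/2,lx/2) for y in(-ly/2,ly/2) for z in(z0,z1)])
SH={"pad":box(.18,.21,0,.003),"block":box(.056,.19,0,.048),"carton":box(.056,.19,0,.036),"board":box(.012,.17,0,.15),"bracketbase":box(.07,.21,0,.006)}
def mask(c,n,near=None):
    L=regions_of(c,n)
    return L[0]["pixels"].astype(np.uint8) if L and L[0]["score"]>.3 else None
def fit(shots,n,x0,z=0,ign=()):
    data=[]
    for c,s in shots.items():
        m=mask(c,n)
        if m is None: continue
        ig=np.zeros_like(m)
        for k in ign:
            for r in regions_of(c,k):
                if r["score"]>.25: ig|=(r["pixels"].astype(np.uint8)&(1-m))
        ig=cv2.dilate(ig,np.ones((3,3),np.uint8)) if ign else ig
        up=lambda a:cv2.GaussianBlur(cv2.resize(a.astype(np.float32),None,fx=SS,fy=SS,interpolation=cv2.INTER_LINEAR),(0,0),2)
        ys,xs=np.nonzero(m|ig); a=max(xs.min()-15,0),max(ys.min()-15,0),xs.max()+15,ys.max()+15
        data.append((s,(up(m)>.5).astype(np.uint8),up(ig)>.3,a))
    def cost(p):
        P=R.from_euler("z",p[2]).apply(SH[n])+[p[0],p[1],z]; e=0
        for s,m,ig,a in data:
            u=(proj(s,P)+.5)*SS-.5
            h=cv2.convexHull(np.round(u*16).astype(np.float32)).astype(np.int32)
            im=np.zeros_like(m); cv2.fillConvexPoly(im,h,1,cv2.LINE_8,4)
            sl=np.s_[a[1]*SS:a[3]*SS,a[0]*SS:a[2]*SS]
            e+=((im[sl]!=m[sl])&~ig[sl]).sum()/SS**2
        return e
    best=None
    for dy in(0,.1,-.1):
        x=np.array([x0[0],x0[1],(x0[2] if len(x0)>2 else 0)+dy])
        q=minimize(cost,x,method="Nelder-Mead",options=dict(initial_simplex=x+np.array([[0,0,0],[.01,0,0],[0,.01,0],[0,0,.08]]),xatol=2e-4,fatol=.2))
        if best is None or q.fun<best.fun: best=q
    print(n,"xy",best.x[:2].round(4),"yaw",best.x[2].round(4),"err px",round(best.fun,1),"cams",len(data)); return best.x
E
python3 - <<'E'
from fit import *
S={c:snap(c) for c in("top","side")}
for sel in(("top",),("side",),("top","side")):
    T={c:S[c] for c in sel}
    fit(T,"pad",[.55,.02]); fit(T,"block",[.47,-.29],ign=("marker0","spent0")); fit(T,"carton",[.6,-.29],ign=("marker0",))
    fit(T,"board",[.56,.24],z=.006,ign=("strut","bracket","strut_pull"))
for c in S:
    m=mask(c,"strut")
    ys,xs=np.nonzero(m); print("strut",c,xs.min(),xs.max(),ys.min(),ys.max(),m.sum())
E
```

```text
pad xy [0.5541 0.0177] yaw 0.1691 err px 100.8 cams 1
block xy [ 0.4731 -0.2834] yaw 0.1756 err px 55.3 cams 1
carton xy [ 0.6084 -0.2913] yaw -0.1756 err px 180.2 cams 1
board xy [0.5711 0.2566] yaw 0.1785 err px 22.0 cams 1
pad xy [0.5517 0.0179] yaw 0.1629 err px 177.9 cams 1
block xy [ 0.4704 -0.2844] yaw 0.1661 err px 126.8 cams 1
carton xy [ 0.6065 -0.2907] yaw -0.1803 err px 95.8 cams 1
board xy [0.5697 0.2522] yaw 0.1802 err px 27.6 cams 1
pad xy [0.5532 0.0176] yaw 0.1642 err px 301.5 cams 2
block xy [ 0.4712 -0.2844] yaw 0.1709 err px 277.9 cams 2
carton xy [ 0.6067 -0.2908] yaw -0.1805 err px 306.0 cams 2
board xy [0.5707 0.2558] yaw 0.177 err px 72.0 cams 2
strut top 209 234 200 209 188
strut side 301 312 133 166 263
```

```bash
python3 - <<'E'
from h import *
import numpy as np
out=[]
for c,(a,b,d,e) in {"top":(150,170,270,240),"side":(270,85,350,200)}.items():
    s=snapshot(c); im=s["color"][b:e,a:d,::-1]; k=380/im.shape[0]; out.append(cv2.resize(im,(int(im.shape[1]*(400/ (d-a))) ,int(im.shape[0]*(400/(d-a)))),interpolation=cv2.INTER_CUBIC))
H=min(600,max(o.shape[0] for o in out)); 
out=[cv2.copyMakeBorder(o[:H],0,H-min(H,o.shape[0]),0,0,cv2.BORDER_CONSTANT) for o in out]
cv2.imwrite("pics/board1.png",np.hstack(out))
E
```

```text
(no output)
```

View pics/board1.png

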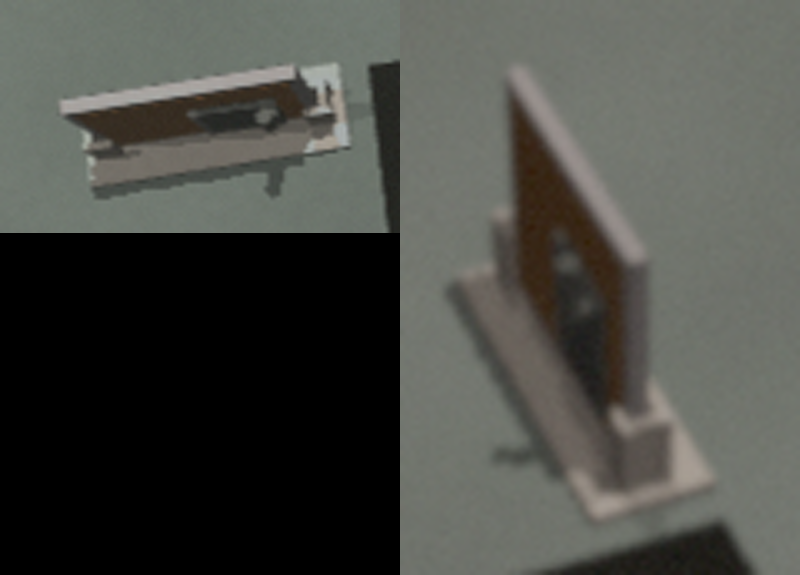

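The crop shows the flap folded, with the post at crop (267,116), which is full-image px (230,205). I'll check that against the fit and compute the moves.

```bash
cat >> h.py <<'E'
def T(pose,l):
    x,y,a=pose; return np.array([x+l[0]*np.cos(a)-l[1]*np.sin(a), y+l[0]*np.sin(a)+l[1]*np.cos(a)])
B0=(.5707,.2555,.177)
def plan(xy,z,yawy=None):
    """yawy: wanted world angle of tool y axis (mod pi)"""
    o,r=st(); go([*xy,z])
    y=r.apply([0,1,0]); cur=np.arctan2(y[1],y[0])
    if yawy is not None:
        d=(yawy-cur+np.pi/2)%np.pi-np.pi/2
        # tool z points down: positive spin turns clockwise seen from above
        print("cur yaw",round(cur,4),"spin units",round(-np.degrees(d)/6,3),"q7",round(o["joint_pos"][6],2))
    return o
E
python3 - <<'E'
from h import *
s=snapshot("top"); p=T(B0,(-.025,-.056)); print(p, proj(s,[[*p,.1395]]), ray(s,230.1,204.8,.1395), ray(s,230.1,204.8,.1395)[:2]-p)
s=snapshot("side"); print("side",proj(s,[[*p,.1395]]), "seen ~",270+ (565-400)/5, 85+258/5)
o=plan(p,.22,np.pi/2+.177)
E
```

```text
[0.55595092 0.19597299] [[228.73865782 205.02427572]] [0.55659924 0.192729   0.1395    ] [ 0.00064833 -0.00324399]
side [[303.56820871 136.69770995]] seen ~ 303.0 136.6
t 3.9 pos [ 0.2785 -0.5873  0.2326] dp [ 11.726 -11.777   0.254]
cur yaw -1.128 spin units 2.538 q7 -0.04
```

{"method": "step_arm", "body": {
  "targets": [
    {"dp": [2.9,-2.9,0],"jaw": 40},
    {"dp": [2.9,-2.9,0],"jaw": 40},
    {"dp": [2.9,-2.9,0],"jaw": 40},
    {"dp": [2.9,-2.9,0],"jaw": 40},
    {"dp": [2.9,-2.9,0],"jaw": 40}
  ],
  "squeeze": 12
}}

```text
schema error: expected keys jaw, dp, spin
```

{"method": "step_arm", "body": {
  "targets": [
    {"dp": [2.9,-2.9,0],"jaw": 40},
    {"dp": [2.9,-2.9,0],"jaw": 40},
    {"dp": [2.9,-2.9,0],"jaw": 40},
    {"dp": [2.9,-2.9,0],"jaw": 40},
    {"dp": [2.9,-2.9,0],"jaw": 40}
  ]
}}

```text
schema error: expected keys jaw, dp, spin
```

{"method": "step_arm", "body": {
  "targets": [
    {"dp": [2.9,-2.9,0],"jaw": 40},
    {"dp": [2.9,-2.9,0],"jaw": 40},
    {"dp": [2.9,-2.9,0],"jaw": 40},
    {"dp": [2.9,-2.9,0],"jaw": 40},
    {"dp": [2.9,-2.9,0],"jaw": 40}
  ]
}}

```text
schema error: expected keys jaw, dp, spin
```

{"method": "step_arm", "body": {
  "targets": [
    {"dp": [2.9,-2.9,0],"jaw": 40,"spin": 2.54},
    {"dp": [2.9,-2.9,0],"jaw": 40,"spin": 2.54},
    {"dp": [2.9,-2.9,0],"jaw": 40,"spin": 2.54},
    {"dp": [2.9,-2.9,0],"jaw": 40,"spin": 2.54},
    {"dp": [2.9,-2.9,0],"jaw": 40,"spin": 2.54}
  ]
}}

```text
time: 4.4
position: [0.3512, -0.3868, 0.2329]
tool_rot: [-0.002, 0.996, 0.094, 0.001]
contact_force: [0.8, 0.1, 0.5]
opening: 0.0576
```

```bash
python3 - <<'E'
from h import *
plan((.5562,.195),.1265,np.pi/2+.177)
E
```

```text
t 4.4 pos [ 0.3512 -0.3868  0.2329] dp [  6.198 -10.652   2.195]
cur yaw -1.3825 spin units 0.108 q7 -0.57
```

{"method": "step_arm", "body": {
  "targets": [
    {"dp": [2.07,-3.55,0],"jaw": 40,"spin": 0.1},
    {"dp": [2.07,-3.55,0],"jaw": 40,"spin": 0.1},
    {"dp": [2.07,-3.55,0],"jaw": 40,"spin": 0.1},
    {"dp": [2.07,-3.55,0],"jaw": 40,"spin": 0.1},
    {"dp": [2.07,-3.55,0],"jaw": 40,"spin": 0.1}
  ],
  "squeeze": 12
}}

```text
time: 4.9
position: [0.4208, -0.1946, 0.233]
tool_rot: [-0.002, 0.996, 0.089, 0.001]
contact_force: [0.0, -0.2, -0.3]
opening: 0.0399
```

{"method": "step_arm", "body": {
  "targets": [
    {"dp": [2.07,-3.55,0],"jaw": 40,"spin": 0},
    {"dp": [2.07,-3.55,0],"jaw": 40,"spin": 0},
    {"dp": [2.07,-3.55,0],"jaw": 40,"spin": 0},
    {"dp": [2.07,-3.55,0],"jaw": 40,"spin": 0},
    {"dp": [2.07,-3.55,0],"jaw": 40,"spin": 0}
  ]
}}

```text
time: 5.4
position: [0.4931, -0.0021, 0.233]
tool_rot: [-0.002, 0.996, 0.089, 0.002]
contact_force: [-1.0, -0.7, -0.2]
opening: 0.0399
```

{"method": "step_arm", "body": {
  "targets": [
    {"dp": [2.07,-3.55,0],"jaw": 40,"spin": 0},
    {"dp": [2.07,-3.55,0],"jaw": 40,"spin": 0},
    {"dp": [2.07,-3.55,0],"jaw": 40,"spin": 0},
    {"dp": [2.07,-3.55,0],"jaw": 40,"spin": 0},
    {"dp": [2.07,-3.55,0],"jaw": 40,"spin": 0}
  ]
}}

```text
time: 5.9
position: [0.5643, 0.1902, 0.2322]
tool_rot: [-0.003, 0.996, 0.087, 0.001]
contact_force: [-0.2, 0.4, 0.9]
opening: 0.04
```

```bash
python3 - <<'E'
from h import *
plan((.5562,.195),.1265,np.pi/2+.177)
E
```

```text
t 5.9 pos [0.5643 0.1902 0.2322] dp [-0.147 -0.112  2.115]
cur yaw -1.3957 spin units -0.018 q7 -1.8
```

{"method": "step_arm", "body": {
  "targets": [
    {"dp": [-0.17,-0.11,0],"jaw": 40,"spin": 0},
    {"dp": [-0.17,-0.11,0.7],"jaw": 40,"spin": 0},
    {"dp": [-0.17,-0.11,1.4],"jaw": 40,"spin": 0},
    {"dp": [-0.17,-0.11,1.8],"jaw": 40,"spin": 0},
    {"dp": [-0.17,-0.11,2.1],"jaw": 40,"spin": 0}
  ]
}}

```text
time: 6.4
position: [0.5529, 0.1833, 0.1263]
tool_rot: [0.001, 0.997, 0.081, -0.001]
contact_force: [0.3, 0.1, 0.6]
opening: 0.0398
```

{"method": "step_arm", "body": {
  "targets": [
    {"dp": [0,0,0],"jaw": 40,"spin": 0},
    {"dp": [0,0,0],"jaw": 5,"spin": 0},
    {"dp": [0,0,0],"jaw": 5,"spin": 0},
    {"dp": [0,0,0],"jaw": 5,"spin": 0},
    {"dp": [0,0,0],"jaw": 5,"spin": 0}
  ]
}}

```text
time: 6.9
position: [0.5544, 0.1902, 0.1291]
tool_rot: [-0.002, 0.996, 0.084, 0.001]
contact_force: [-2.0, 6.6, 3.8]
opening: 0.0127
```

```bash
python3 - <<'E'
from h import *
o=plan((.5562,.195),.1265,np.pi/2+.177); print(o["opening"],o["contact_force"],o["ft_torque"])
snap("side","s2",(250,60,390,200),4)
E
```

```text
t 6.9 pos [0.5544 0.1902 0.1291] dp [ 0.05  -0.088  0.052]
cur yaw -1.4032 spin units -0.09 q7 -1.83
0.012659734066846727 [-2.01833818  6.59619228  3.77050367] [1.63181933 0.29690458 0.00944869]
```

View pics/s2.png

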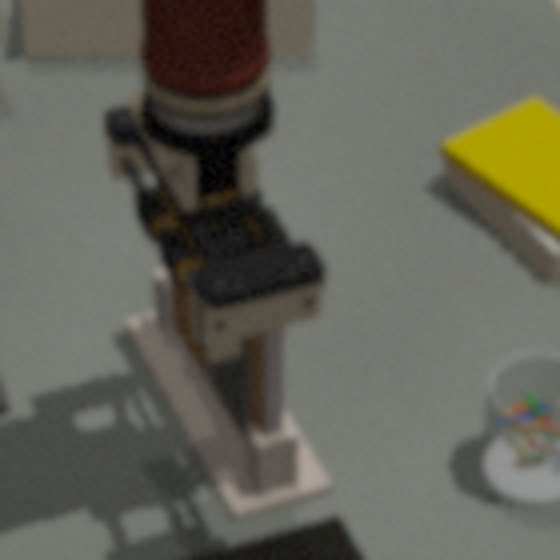

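The gripper holds the post at an opening of 12.7 mm. Next I swing it along the arc.

{"method": "step_arm", "body": {
  "targets": [
    {"dp": [-0.17,-0.1,0],"jaw": 5,"spin": 0},
    {"dp": [-0.33,-0.21,0],"jaw": 5,"spin": 0},
    {"dp": [-0.47,-0.33,0],"jaw": 5,"spin": 0},
    {"dp": [-0.6,-0.47,0],"jaw": 5,"spin": 0},
    {"dp": [-0.7,-0.63,0],"jaw": 5,"spin": 0}
  ]
}}

```text
time: 7.45
position: [0.5136, 0.2115, 0.1276]
tool_rot: [0.001, 0.997, 0.082, -0.0]
contact_force: [2.9, -1.0, -2.7]
opening: 0.0117
```

{"method": "step_arm", "body": {
  "targets": [
    {"dp": [-0.1,-0.24,0],"jaw": 5,"spin": 0},
    {"dp": [-0.15,-0.52,0],"jaw": 5,"spin": 0},
    {"dp": [-0.14,-0.73,0],"jaw": 5,"spin": 0},
    {"dp": [-0.1,-0.89,0],"jaw": 5,"spin": 0},
    {"dp": [-0.08,-0.97,0],"jaw": 5,"spin": 0}
  ]
}}

```text
time: 7.95
position: [0.4987, 0.2622, 0.1282]
tool_rot: [-0.0, 0.996, 0.085, -0.003]
contact_force: [-4.8, -1.9, 5.4]
opening: 0.0114
```

{"method": "step_arm", "body": {
  "targets": [
    {"dp": [0,0,0],"jaw": 5,"spin": 0},
    {"dp": [0,0,0],"jaw": 5,"spin": 0}
  ]
}}

```text
time: 8.15
position: [0.4988, 0.2629, 0.1282]
tool_rot: [-0.001, 0.996, 0.085, -0.002]
contact_force: [-3.9, 0.8, 5.5]
opening: 0.0115
```

```bash
python3 - <<'E'
from h import *
p=T(B0,(-.065,.016)); print("expected post",p)
o=plan(p,.1265,np.pi/2+.177); print(o["opening"],o["contact_force"],o["ft_torque"])
E
```

```text
expected post [0.5038983 0.259805 ]
t 8.15 pos [0.4988 0.2629 0.1282] dp [0.09  0.077 0.034]
cur yaw -1.401 spin units -0.069 q7 -1.98
0.011500132759189098 [-3.9062778   0.75673364  5.50640126] [-0.00636417  0.97550378 -0.06090285]
```

{"method": "step_arm", "body": {
  "targets": [
    {"dp": [0.05,-0.06,0],"jaw": 5,"spin": 0},
    {"dp": [0.07,-0.14,0],"jaw": 5,"spin": 0},
    {"dp": [0.07,-0.14,0],"jaw": 5,"spin": 0}
  ]
}}

```text
time: 8.45
position: [0.5, 0.265, 0.1283]
tool_rot: [0.003, 0.996, 0.084, -0.005]
contact_force: [-7.9, -6.3, 11.7]
opening: 0.0117
```

{"method": "step_arm", "body": {
  "targets": [
    {"dp": [0,0.1,0],"jaw": 5,"spin": 0},
    {"dp": [0,0.1,0],"jaw": 40,"spin": 0},
    {"dp": [0,0.1,0],"jaw": 40,"spin": 0},
    {"dp": [0,0.1,0],"jaw": 40,"spin": 0}
  ]
}}

```text
time: 8.85
position: [0.5055, 0.2635, 0.1277]
tool_rot: [-0.001, 0.996, 0.084, 0.0]
contact_force: [-0.5, 0.3, 0.4]
opening: 0.0309
```

{"method": "step_arm", "body": {
  "targets": [
    {"dp": [0,0,-0.5],"jaw": 40,"spin": 0},
    {"dp": [0,0,-1.3],"jaw": 40,"spin": 0},
    {"dp": [0,0,-2.1],"jaw": 40,"spin": 0},
    {"dp": [-1,0,-2.1],"jaw": 40,"spin": 0},
    {"dp": [-2,0,-2.1],"jaw": 40,"spin": 0}
  ]
}}

```text
time: 9.35
position: [0.4074, 0.2467, 0.2339]
tool_rot: [-0.001, 0.997, 0.082, 0.002]
contact_force: [-0.7, -0.4, 0.5]
opening: 0.0403
```

{"method": "step_arm", "body": {
  "targets": [
    {"dp": [0,1,0],"jaw": 40,"spin": 0},
    {"dp": [0,2,0],"jaw": 40,"spin": 0},
    {"dp": [0,3,0],"jaw": 40,"spin": 0},
    {"dp": [0,4,0],"jaw": 40,"spin": 0},
    {"dp": [0,4,0],"jaw": 40,"spin": 0}
  ]
}}

```text
time: 9.85
position: [0.4412, 0.0406, 0.2329]
tool_rot: [0.002, 0.997, 0.076, 0.0]
contact_force: [0.6, -0.2, -0.6]
opening: 0.04
```

```bash
python3 - <<'E'
from fit import *
S={"top":snap("top","t3",(150,150,290,250),5),"side":snap("side")}
fit(S,"board",[.57,.255,.177],z=.006,ign=("strut","bracket","strut_pull"))
for c in S: print(c,[(round(b["score"],2),np.round(b["location"],3).tolist()) for b in boxes_of(c,"strut_pull")])
plan(T(B0,(0,0)),.22,.177)
E
```

```text
board xy [0.5603 0.2505] yaw 0.1903 err px 262.2 cams 2
top []
side [(0.86, [0.54, 0.253, 0.062])]
t 10.45 pos [0.44   0.0489 0.2327] dp [ 3.267 -3.638  0.254]
cur yaw -1.4034 spin units 14.909 q7 -1.57
```

View pics/t3.png

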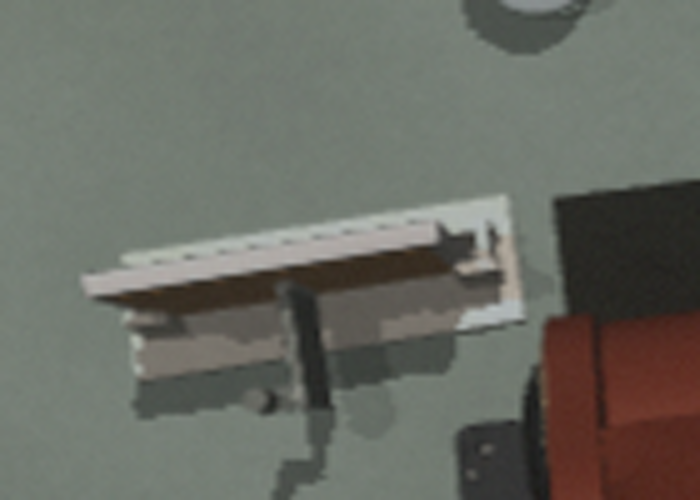

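The flap is square to the back and was pushed against its stop with about 10 N. The board's top edge now sits about 4 px closer to the robot, so it has leaned within the bracket play. Next I locate the top edge and turn the tool for the pinch.

```bash
python3 - <<'E'
from h import *
s=snapshot("top")
for u,v in ((202.2,201.8),(167.5,208),(237,195.5)): print(ray(s,u,v,.155))
s2=snapshot("side"); Rm=s2
for b in boxes_of("side","board_top")[:2]+boxes_of("top","board_top")[:2]: print(b["score"],b["location"])
print(proj(s,[[*T(B0,(0,0)),.156]]))
plan(T(B0,(-.006,0)),.22,.177)
E
```

```text
[0.55922788 0.25682449 0.155     ]
[0.54184204 0.33745823 0.155     ]
[0.57704384 0.17513639 0.155     ]
0.93 [0.5561, 0.2488, 0.101]
0.19 [0.4712, -0.3051, 0.0472]
0.88 [0.5534, 0.2559, 0.121]
[[202.99814395 197.01656886]]
t 10.65 pos [0.44   0.0485 0.2327] dp [ 3.144 -3.649  0.254]
cur yaw -1.4044 spin units 14.899 q7 -1.57
```

{"method": "step_arm", "body": {
  "targets": [
    {"dp": [0,0,0],"jaw": 40,"spin": 1.4},
    {"dp": [0,0,0],"jaw": 40,"spin": 2.8},
    {"dp": [0,0,0],"jaw": 40,"spin": 4.2},
    {"dp": [0,0,0],"jaw": 40,"spin": 5.6},
    {"dp": [0,0,0],"jaw": 40,"spin": 7}
  ]
}}

```text
time: 11.15
position: [0.44, 0.0484, 0.2327]
tool_rot: [-0.0, 0.959, -0.282, 0.0]
contact_force: [0.4, 0.6, 0.3]
opening: 0.0399
```

{"method": "step_arm", "body": {
  "targets": [
    {"dp": [0,0,0],"jaw": 40,"spin": 1.4},
    {"dp": [0,0,0],"jaw": 40,"spin": 2.8},
    {"dp": [0,0,0],"jaw": 40,"spin": 4.2},
    {"dp": [0,0,0],"jaw": 40,"spin": 5.6},
    {"dp": [0,0,0],"jaw": 40,"spin": 7}
  ]
}}

```text
time: 11.65
position: [0.44, 0.0481, 0.2328]
tool_rot: [-0.0, 0.795, -0.606, -0.0]
contact_force: [-0.7, -0.9, -0.4]
opening: 0.0403
```

```bash
python3 - <<'E'
from h import *
plan(T(B0,(-.006,0)),.24,.177)
E
```

```text
t 11.65 pos [0.44   0.0481 0.2328] dp [-3.32  -3.498 -0.141]
cur yaw -2.874 spin units 0.865 q7 -2.84
```

q7 is at its range limit, so I turn back the other way to get the same grasp a half turn round.

{"method": "step_arm", "body": {
  "targets": [
    {"dp": [0,0,0],"jaw": 40,"spin": -1.43},
    {"dp": [0,0,0],"jaw": 40,"spin": -2.86},
    {"dp": [0,0,0],"jaw": 40,"spin": -4.29},
    {"dp": [0,0,0],"jaw": 40,"spin": -5.72},
    {"dp": [0,0,0],"jaw": 40,"spin": -7.1}
  ]
}}

```text
time: 12.15
position: [0.44, 0.0484, 0.2327]
tool_rot: [-0.0, 0.962, -0.272, 0.0]
contact_force: [-0.5, 0.8, -0.9]
opening: 0.0401
```

{"method": "step_arm", "body": {
  "targets": [
    {"dp": [0,0,0],"jaw": 40,"spin": -1.43},
    {"dp": [0,0,0],"jaw": 40,"spin": -2.86},
    {"dp": [0,0,0],"jaw": 40,"spin": -4.29},
    {"dp": [0,0,0],"jaw": 40,"spin": -5.72},
    {"dp": [0,0,0],"jaw": 40,"spin": -7.1}
  ]
}}

```text
time: 12.65
position: [0.44, 0.0483, 0.2327]
tool_rot: [-0.0, 0.995, 0.096, 0.0]
contact_force: [-0.4, -0.6, -0.0]
opening: 0.0401
```

{"method": "step_arm", "body": {
  "targets": [
    {"dp": [0,0,0],"jaw": 40,"spin": -1.43},
    {"dp": [0,0,0],"jaw": 40,"spin": -2.86},
    {"dp": [0,0,0],"jaw": 40,"spin": -4.29},
    {"dp": [0,0,0],"jaw": 40,"spin": -5.72},
    {"dp": [0,0,0],"jaw": 40,"spin": -7.1}
  ]
}}

```text
time: 13.15
position: [0.4401, 0.0483, 0.2327]
tool_rot: [-0.0, 0.892, 0.451, 0.0]
contact_force: [-1.0, 0.3, 0.8]
opening: 0.04
```

{"method": "step_arm", "body": {
  "targets": [
    {"dp": [0,0,0],"jaw": 40,"spin": -1.43},
    {"dp": [0,0,0],"jaw": 40,"spin": -2.86},
    {"dp": [0,0,0],"jaw": 40,"spin": -4.29},
    {"dp": [0,0,0],"jaw": 40,"spin": -5.72},
    {"dp": [0,0,0],"jaw": 40,"spin": -7.1}
  ]
}}

```text
time: 13.65
position: [0.44, 0.0483, 0.2327]
tool_rot: [0.0, 0.667, 0.745, 0.0]
contact_force: [-0.5, 0.3, 0.0]
opening: 0.0403
```

```bash
python3 - <<'E'
from h import *
plan(T(B0,(-.007,0)),.23,.177)
E
```

```text
t 13.65 pos [0.44   0.0483 0.2327] dp [3.825 2.91  0.054]
cur yaw 0.1093 spin units -0.646 q7 -0.18
```

{"method": "step_arm", "body": {
  "targets": [
    {"dp": [3.82,2.91,0],"jaw": 40,"spin": -0.65},
    {"dp": [3.82,2.91,0],"jaw": 40,"spin": -0.65},
    {"dp": [3.82,2.91,0],"jaw": 40,"spin": -0.65},
    {"dp": [3.82,2.91,0],"jaw": 40,"spin": -0.65},
    {"dp": [3.82,2.91,0],"jaw": 40,"spin": -0.65}
  ]
}}

```text
time: 14.15
position: [0.5659, 0.2562, 0.2324]
tool_rot: [-0.0, 0.643, 0.765, 0.0]
contact_force: [-0.4, 0.7, 0.2]
opening: 0.0402
```

```bash
python3 - <<'E'
from h import *
plan(T(B0,(-.007,0)),.136,.177)
E
```

```text
t 14.15 pos [0.5659 0.2562 0.2324] dp [-0.033 -0.049  1.929]
cur yaw 0.1727 spin units -0.041 q7 -0.45
```

{"method": "step_arm", "body": {
  "targets": [
    {"dp": [-0.03,-0.05,0.5],"jaw": 40,"spin": 0},
    {"dp": [-0.03,-0.05,1],"jaw": 40,"spin": 0},
    {"dp": [-0.03,-0.05,1.5],"jaw": 40,"spin": 0},
    {"dp": [-0.03,-0.05,1.9],"jaw": 40,"spin": 0},
    {"dp": [-0.03,-0.05,1.9],"jaw": 40,"spin": 0}
  ]
}}

```text
time: 14.65
position: [0.5609, 0.2501, 0.1345]
tool_rot: [-0.001, 0.644, 0.765, -0.003]
contact_force: [-1.2, 0.7, -0.3]
opening: 0.0398
```

{"method": "step_arm", "body": {
  "targets": [
    {"dp": [0,0,0],"jaw": 5,"spin": 0},
    {"dp": [0,0,0],"jaw": 5,"spin": 0},
    {"dp": [0,0.05,0],"jaw": 5,"spin": 0},
    {"dp": [0,0.14,0],"jaw": 5,"spin": 0},
    {"dp": [0,0.14,0],"jaw": 5,"spin": 0}
  ],
  "squeeze": 30
}}

```text
time: 15.15
position: [0.5714, 0.2532, 0.1389]
tool_rot: [0.001, 0.644, 0.765, 0.002]
contact_force: [0.9, -0.0, 2.7]
opening: 0.0119
```

```bash
python3 - <<'E'
from h import *
o=plan(T(B0,(0,0)),.136,.177); print(o["opening"],o["contact_force"],o["ft_torque"])
snap("side","s4",(250,50,400,200),4)
E
```

```text
t 15.15 pos [0.5714 0.2532 0.1389] dp [ 0.048 -0.006  0.058]
cur yaw 0.1711 spin units -0.056 q7 -0.48
0.011933941800211784 [ 0.92958312 -0.02276099  2.72762469] [-0.07228526 -0.41456908  0.00654444]
```

View pics/s4.png

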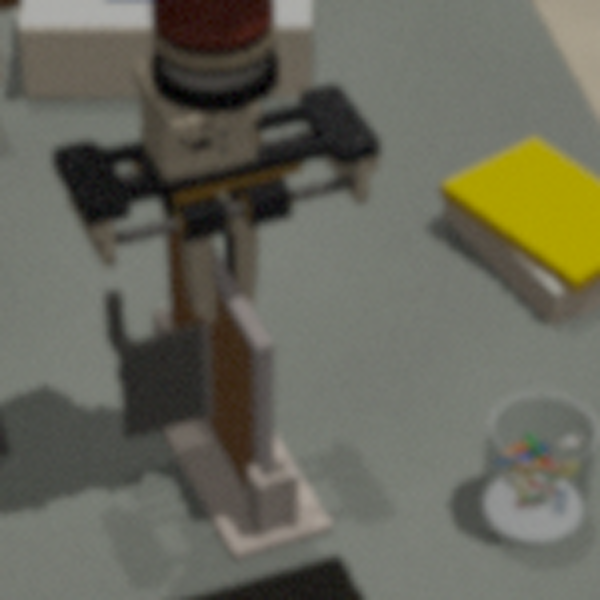

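{"method": "step_arm", "body": {
  "targets": [
    {"dp": [0,0,-0.25],"jaw": 5,"spin": 0},
    {"dp": [0,0,-0.55],"jaw": 5,"spin": 0},
    {"dp": [0,0,-0.9],"jaw": 5,"spin": 0},
    {"dp": [0,0,-1.25],"jaw": 5,"spin": 0},
    {"dp": [0,0,-1.5],"jaw": 5,"spin": 0}
  ]
}}

```text
time: 15.7
position: [0.569, 0.2524, 0.2137]
tool_rot: [-0.0, 0.644, 0.765, -0.001]
contact_force: [0.5, -0.9, -3.2]
opening: 0.0118
```

```bash
python3 - <<'E'
from h import *
o=plan((.5683,.0202),.2,.1655); print(o["opening"],o["contact_force"],o["ft_torque"])
E
```

```text
t 15.7 pos [0.569  0.2524 0.2137] dp [-4.574 -0.805  0.276]
cur yaw 0.1715 spin units 0.057 q7 -0.45
0.01179173561681271 [ 0.50542907 -0.90695603 -3.17838689] [ 0.02227639 -0.09629857  0.01661316]
```

{"method": "step_arm", "body": {
  "targets": [
    {"dp": [-0.4,-0.07,0],"jaw": 5,"spin": 0.05},
    {"dp": [-1.0,-0.18,0],"jaw": 5,"spin": 0.05},
    {"dp": [-1.7,-0.3,0],"jaw": 5,"spin": 0.05},
    {"dp": [-2.4,-0.42,0],"jaw": 5,"spin": 0.05},
    {"dp": [-3.1,-0.55,0],"jaw": 5,"spin": 0.05}
  ]
}}

```text
time: 16.2
position: [0.568, 0.0937, 0.2125]
tool_rot: [-0.001, 0.646, 0.763, -0.001]
contact_force: [0.9, -0.2, -1.9]
opening: 0.0118
```

{"method": "step_arm", "body": {
  "targets": [
    {"dp": [-0.7,-0.12,0],"jaw": 5,"spin": 0},
    {"dp": [-1.2,-0.2,0],"jaw": 5,"spin": 0},
    {"dp": [-1.47,-0.25,0],"jaw": 5,"spin": 0},
    {"dp": [-1.47,-0.25,0.5],"jaw": 5,"spin": 0},
    {"dp": [-1.47,-0.25,0.9],"jaw": 5,"spin": 0}
  ]
}}

```text
time: 16.7
position: [0.5685, 0.0211, 0.1673]
tool_rot: [-0.0, 0.646, 0.763, 0.0]
contact_force: [0.3, 0.1, -2.4]
opening: 0.0119
```

```bash
python3 - <<'E'
from fit import *
o=plan((.5683,.0202),.136,.1655); print(o["opening"],o["contact_force"],o["ft_torque"])
S={"top":snap("top"),"side":snap("side","s5",(200,60,420,280),3)}
z=o["position"][2]-.133
print(z)
for sel in(("top",),("side",),("top","side")):
    fit({c:S[c] for c in sel},"board",[.57,.02,.17],z=z,ign=("strut","strut_pull"))
E
```

```text
t 16.7 pos [0.5685 0.0211 0.1673] dp [-0.017 -0.007  0.627]
cur yaw 0.1659 spin units 0.004 q7 -0.1
0.011935127592432905 [ 0.33628419  0.11464467 -2.41091354] [-0.05083082 -0.0885962   0.01544151]
0.03433174406424955
board xy [0.5542 0.1405] yaw 0.0887 err px 160.1 cams 1
board xy [0.5616 0.023 ] yaw 0.1645 err px 931.3 cams 1
board xy [0.5625 0.0269] yaw 0.1527 err px 1750.4 cams 2
```

View pics/s5.png

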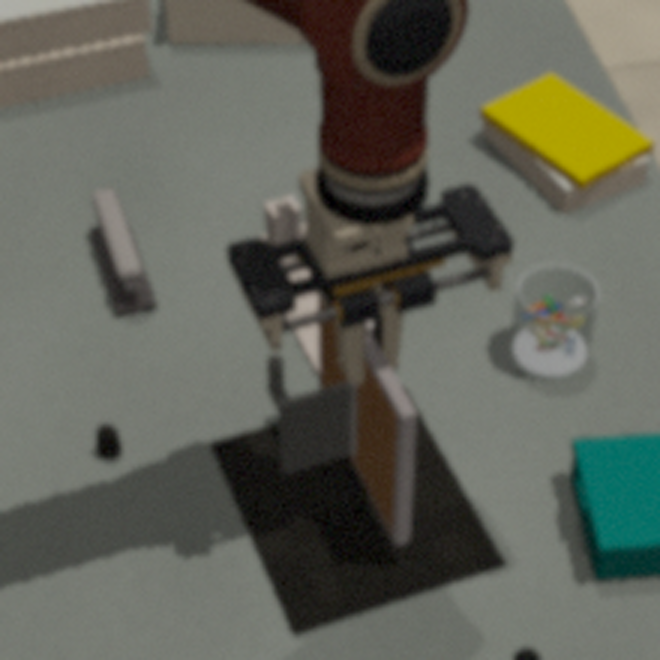

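The side view shows the board hanging upright over the pad with the flap pointing at the robot. Next I lower it, release, and tip it back between the open fingers.

{"method": "step_arm", "body": {
  "targets": [
    {"dp": [0,0,0.3],"jaw": 5,"spin": 0},
    {"dp": [0,0,0.5],"jaw": 5,"spin": 0},
    {"dp": [0,0,0.58],"jaw": 5,"spin": 0},
    {"dp": [0,0,0.63],"jaw": 5,"spin": 0},
    {"dp": [0,0,0.63],"jaw": 5,"spin": 0}
  ]
}}

```text
time: 17.9
position: [0.5691, 0.0208, 0.1363]
tool_rot: [0.0, 0.646, 0.763, 0.0]
contact_force: [-0.3, 0.2, -3.2]
opening: 0.0118
```

```bash
python3 - <<'E'
from fit import *
o=plan((.5683,.0202),.136,.1655); print(o["opening"],o["contact_force"],o["ft_torque"])
s=snap("side")
p=o["position"]
print("pred corner",proj(s,[[*T((p[0],p[1],.166),(-.006,-.085+.0024)),.003]]))
m=mask("side","board"); ys,xs=np.nonzero(m); i=ys.argmax(); print("lowest mask px",xs[i],ys[i])
E
```

```text
t 17.9 pos [0.5691 0.0208 0.1363] dp [-0.009 -0.018  0.006]
cur yaw 0.1664 spin units 0.008 q7 -0.11
0.011823625871819635 [-0.25016338  0.21734481 -3.20562314] [-0.08447598 -0.14661326  0.0130101 ]
pred corner [[334.56618471 249.66776177]]
lowest mask px 334 245
```

{"method": "step_arm", "body": {
  "targets": [
    {"dp": [0,0,0.04],"jaw": 5,"spin": 0},
    {"dp": [0,0,0.06],"jaw": 5,"spin": 0},
    {"dp": [0,0,0.06],"jaw": 5,"spin": 0}
  ]
}}

```text
time: 18.3
position: [0.5697, 0.0208, 0.1358]
tool_rot: [0.001, 0.646, 0.763, 0.001]
contact_force: [-2.5, -0.8, 9.5]
opening: 0.012
```

{"method": "step_arm", "body": {
  "targets": [
    {"dp": [0,0,0.03],"jaw": 5,"spin": 0},
    {"dp": [0,0,0.05],"jaw": 5,"spin": 0},
    {"dp": [0,0,0.05],"jaw": 5,"spin": 0}
  ]
}}

```text
time: 18.6
position: [0.5701, 0.0208, 0.1358]
tool_rot: [0.002, 0.646, 0.763, 0.001]
contact_force: [-5.1, -0.7, 22.4]
opening: 0.0118
```

{"method": "step_arm", "body": {
  "targets": [
    {"dp": [0,0,-0.07],"jaw": 5,"spin": 0},
    {"dp": [0,0,-0.07],"jaw": 15,"spin": 0},
    {"dp": [0,0,-0.07],"jaw": 20,"spin": 0},
    {"dp": [0,0,-0.07],"jaw": 26,"spin": 0},
    {"dp": [0,0,-0.07],"jaw": 32,"spin": 0}
  ]
}}

```text
time: 19.1
position: [0.5688, 0.0207, 0.1338]
tool_rot: [-0.0, 0.646, 0.763, -0.0]
contact_force: [-0.5, 0.8, 0.2]
opening: 0.0294
```

```bash
python3 - <<'E'
from fit import *
o=plan((.5683,.0202),.136,.1655); print(o["opening"],o["contact_force"],o["ft_torque"])
E
```

```text
t 19.1 pos [0.5688 0.0207 0.1338] dp [-0.009 -0.012 -0.045]
cur yaw 0.1664 spin units 0.008 q7 -0.12
0.02943927900302524 [-0.5464484   0.76086424  0.21799804] [-0.02564096 -0.08087206  0.00545555]
```

{"method": "step_arm", "body": {
  "targets": [
    {"dp": [0,-0.1,0],"jaw": 40,"spin": 0},
    {"dp": [0,-0.2,0],"jaw": 46,"spin": 0},
    {"dp": [0,-0.3,0],"jaw": 46,"spin": 0},
    {"dp": [0,-0.4,0],"jaw": 46,"spin": 0},
    {"dp": [0,-0.5,0],"jaw": 46,"spin": 0}
  ]
}}

```text
time: 19.6
position: [0.5436, 0.0164, 0.1342]
tool_rot: [-0.0, 0.646, 0.763, -0.0]
contact_force: [0.7, -0.6, 0.4]
opening: 0.0462
```

{"method": "step_arm", "body": {
  "targets": [
    {"dp": [0,-0.1,0],"jaw": 46,"spin": 0},
    {"dp": [0,-0.2,0],"jaw": 46,"spin": 0},
    {"dp": [0,-0.3,0],"jaw": 46,"spin": 0},
    {"dp": [0,-0.3,0],"jaw": 46,"spin": 0},
    {"dp": [0,-0.3,0],"jaw": 46,"spin": 0}
  ]
}}

```text
time: 20.1
position: [0.5297, 0.0141, 0.1343]
tool_rot: [0.0, 0.646, 0.763, 0.0]
contact_force: [0.5, -0.9, -0.4]
opening: 0.0457
```

```bash
python3 - <<'E'
from fit import *
o=plan((.5683,.0202),.136,.1655); print(o["opening"],o["contact_force"],o["ft_torque"])
snap("side","s6",(200,60,420,280),3)
E
```

```text
t 20.1 pos [0.5297 0.0141 0.1343] dp [-0.008  0.781 -0.032]
cur yaw 0.1663 spin units 0.008 q7 -0.12
0.045667899436078546 [ 0.46537426 -0.86648394 -0.38531378] [-0.0318867  -0.1032475  -0.02514149]
```

View pics/s6.png

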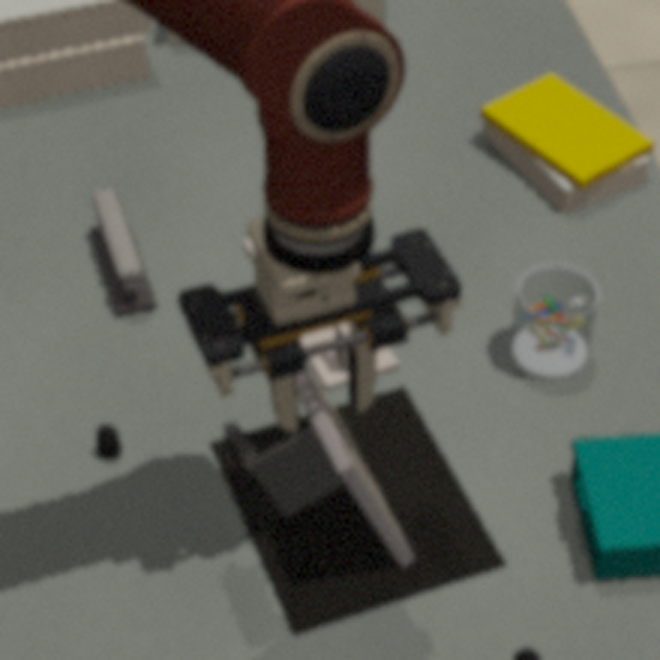

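The board now leans on its kickstand with the fingers clear. I rise and retreat toward the markers.

{"method": "step_arm", "body": {
  "targets": [
    {"dp": [0,0,-0.4],"jaw": 46,"spin": 0},
    {"dp": [0,0,-1.0],"jaw": 46,"spin": 0},
    {"dp": [0,0,-1.8],"jaw": 46,"spin": 0},
    {"dp": [0,0,-2.6],"jaw": 46,"spin": 0},
    {"dp": [0,0,-3.2],"jaw": 46,"spin": 0}
  ]
}}

```text
time: 20.65
position: [0.5303, 0.0144, 0.2969]
tool_rot: [0.001, 0.646, 0.763, 0.001]
contact_force: [0.7, -0.1, 0.2]
opening: 0.0461
```

{"method": "step_arm", "body": {
  "targets": [
    {"dp": [-1,0,0],"jaw": 46,"spin": 0.6},
    {"dp": [-2,0,0],"jaw": 46,"spin": 1.2},
    {"dp": [-3,0,0],"jaw": 46,"spin": 1.8},
    {"dp": [-4,0,0],"jaw": 46,"spin": 2.4},
    {"dp": [-4.9,0,0],"jaw": 46,"spin": 3.3}
  ]
}}

```text
time: 21.15
position: [0.5701, -0.2304, 0.2942]
tool_rot: [0.0, 0.769, 0.639, -0.0]
contact_force: [0.8, -0.3, 0.1]
opening: 0.0461
```

{"method": "step_arm", "body": {
  "targets": [
    {"dp": [-1,0,0],"jaw": 30,"spin": 0},
    {"dp": [-2,0,0],"jaw": 30,"spin": 0},
    {"dp": [-3,0,0],"jaw": 30,"spin": 0},
    {"dp": [-4,0,0],"jaw": 30,"spin": 0},
    {"dp": [-4.5,0,0],"jaw": 30,"spin": 0}
  ]
}}

```text
time: 21.65
position: [0.5268, -0.4551, 0.2933]
tool_rot: [0.0, 0.77, 0.638, -0.002]
contact_force: [-0.9, 0.6, -0.0]
opening: 0.03
```

```bash
python3 - <<'E'
from fit import *
o=plan((.6,-.29),.25,-.18)
S={"top":snap("top","t7",(230,160,480,290),3),"side":snap("side")}
TL=R.from_euler("y",-.36)
b=SH["board"]-[-.006,0,0]; SH["board"]=TL.apply(b)+[-.006,0,0]
x=fit(S,"board",[.568,.021,.166],z=.003,ign=("strut","strut_pull"))
pa=R.from_euler("z",-.1655).apply([x[0]-.5535,x[1]-.0177,0]); print("board in pad frame",pa.round(4))
for c in S: print(c,"board px",proj(S[c],R.from_euler("z",x[2]).apply(SH["board"])+[x[0],x[1],.003]).round(0).tolist())
for sel in(("top",),("side",),("top","side")):
    T_={c:S[c] for c in sel}
    fit(T_,"block",[.4712,-.2844,.17],ign=("marker0","spent0"))
E
```

```text
t 21.65 pos [ 0.5268 -0.4551  0.2933] dp [3.519 0.829 0.851]
cur yaw -0.1861 spin units -0.058 q7 0.43
board xy [0.5689 0.0317] yaw 0.2296 err px 683.2 cams 2
board in pad frame [0.0175 0.0113 0.    ]
top board px [[328.0, 207.0], [336.0, 218.0], [267.0, 219.0], [267.0, 232.0], [327.0, 203.0], [335.0, 213.0], [266.0, 215.0], [266.0, 227.0]]
side board px [[336.0, 246.0], [315.0, 215.0], [306.0, 198.0], [285.0, 165.0], [340.0, 243.0], [320.0, 212.0], [310.0, 196.0], [289.0, 162.0]]
block xy [ 0.5638 -0.5474] yaw 0.5404 err px 2001.9 cams 1
block xy [ 0.4712 -0.2844] yaw 0.17 err px 0.0 cams 0
block xy [ 0.5638 -0.5474] yaw 0.5404 err px 2001.9 cams 1
```

View pics/t7.png

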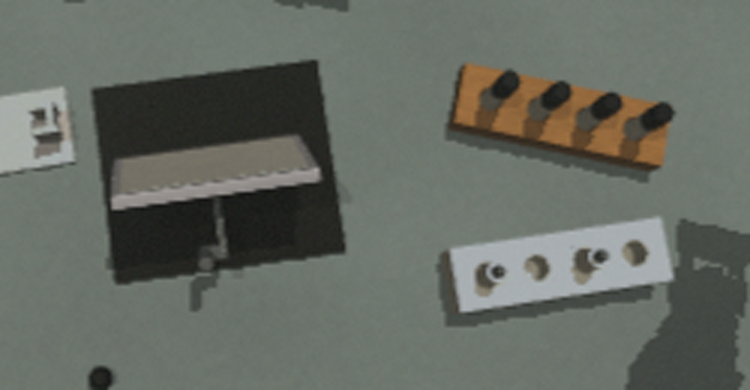

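The top view shows the board leaning square to the pad, with its top near edge from crop (112,208) to (320,180). The flap points at the robot. The block hasn't moved; its empty holes are at crop (537,267) and (635,252). I'll check the coordinates with rays.

```bash
python3 - <<'E'
from h import *
s=snapshot("top"); f=lambda c,z:ray(s,c[0]/3+230-.33,c[1]/3+160-.33,z)
a,b=f((112,208),.144),f((320,180),.144); m=(a+b)/2; print("top rear mid",m,"yaw",np.arctan2(-(b-a)[0],(b-a)[1])+0,b-a)
c=[f(p,.003) for p in((93,90),(318,60),(343,252),(115,282))]; pc=np.mean(c,0); print("pad centre",pc)
print("bottom far edge",f((115,155),.006),f((302,137),.006))
B=(.4712,-.2844,.1709); C=(.6067,-.2908,-.1805)
for p,k in(((537,267),.022),((635,252),-.066)): print("hole",f(p,.048)[:2],"model",T(B,(0,k)), "if near end y",k)
print("blockc",np.mean([f(p,.048) for p in((452,248),(660,218),(672,278),(462,312))],0))
for p in((513,75),(563,89),(614,99),(664,110)): print("cap far-top?",f(p,.116))
for k in(.066,.022,-.022,-.066): print("model marker",T(C,(0,k)),proj(s,[[*T(C,(0,k)),.116]])*3-[690,480]+1, T(C,(0,k)))
for k in (.066,-.022): print("model spent nib",T(B,(0,k)),proj(s,[[*T(B,(0,k)),.104]])*3-[690,480]+1)
E
```

```text
top rear mid [0.51331643 0.01780396 0.144     ] yaw -2.97844126705927 [ 2.73358585e-02 -1.66059769e-01 -2.22044605e-16]
pad centre [0.55415472 0.01698424 0.003     ]
bottom far edge [0.56450915 0.1103318  0.006     ] [ 0.58611703 -0.05906019  0.006     ]
hole [ 0.46977731 -0.26347652] model [ 0.46745848 -0.26272049] if near end y 0.022
hole [ 0.48517729 -0.3500967 ] model [ 0.48242457 -0.34943852] if near end y -0.066
blockc [ 0.47314472 -0.2854707   0.048     ]
cap far-top? [ 0.62498206 -0.22895183  0.116     ]
cap far-top? [ 0.61423958 -0.27121171  0.116     ]
cap far-top? [ 0.60697356 -0.31435327  0.116     ]
cap far-top? [ 0.59882295 -0.3566167   0.116     ]
model marker [ 0.61854842 -0.22587223] [[509.45135973  82.36407804]] [ 0.61854842 -0.22587223]
model marker [ 0.61064947 -0.26915741] [[560.65813564  93.11052747]] [ 0.61064947 -0.26915741]
model marker [ 0.60275053 -0.31244259] [[611.87602738 103.8593097 ]] [ 0.60275053 -0.31244259]
model marker [ 0.59485158 -0.35572777] [[663.10503857 114.61042551]] [ 0.59485158 -0.35572777]
model spent nib [ 0.45997543 -0.21936148] [[500.35104847 272.13437886]]
model spent nib [ 0.47494152 -0.30607951] [[603.65700661 256.86829923]]
```

```bash
cat >> h.py <<'E'
B=(.4722,-.2845,.171); C=(.6073,-.2908,-.180)
E
python3 - <<'E'
from h import *
plan(T(C,(0,.066)),.2,0)
for k in(.066,.022,-.022,-.066): print(k,"carton",T(C,(0,k)).round(4),"block",T(B,(0,k)).round(4))
E
```

```text
t 22.5 pos [ 0.5299 -0.4489  0.2942] dp [4.707 0.96  1.883]
cur yaw -0.1791 spin units -1.711 q7 0.42
0.066 carton [ 0.6191 -0.2259] block [ 0.461  -0.2195]
0.022 carton [ 0.6112 -0.2692] block [ 0.4685 -0.2628]
-0.022 carton [ 0.6034 -0.3124] block [ 0.4759 -0.3062]
-0.066 carton [ 0.5955 -0.3557] block [ 0.4834 -0.3495]
```

{"method": "step_arm", "body": {
  "targets": [
    {"dp": [1,0,0],"jaw": 40,"spin": -0.4},
    {"dp": [2,0,0],"jaw": 40,"spin": -0.8},
    {"dp": [3,0,0],"jaw": 40,"spin": -1.2},
    {"dp": [3.8,0,0],"jaw": 40,"spin": -1.6},
    {"dp": [3.8,0,0],"jaw": 40,"spin": -1.78}
  ]
}}

```text
time: 23.0
position: [0.5664, -0.2527, 0.2951]
tool_rot: [-0.001, 0.7, 0.715, 0.003]
contact_force: [0.4, 0.5, 0.1]
opening: 0.0401
```

```bash
python3 - <<'E'
from h import *
plan(T(C,(0,.066)),.2,0)
E
```

```text
t 23.0 pos [ 0.5664 -0.2527  0.2951] dp [0.504 1.059 1.908]
cur yaw 0.0212 spin units 0.202 q7 0.31
```

{"method": "step_arm", "body": {
  "targets": [
    {"dp": [0.5,1.06,0],"jaw": 40,"spin": 0.1},
    {"dp": [0.5,1.06,0],"jaw": 40,"spin": 0.1},
    {"dp": [0.5,1.06,1],"jaw": 40,"spin": 0.1},
    {"dp": [0.5,1.06,1.9],"jaw": 40,"spin": 0.1},
    {"dp": [0.5,1.06,1.9],"jaw": 40,"spin": 0.1}
  ]
}}

```text
time: 23.5
position: [0.6118, -0.2365, 0.1922]
tool_rot: [-0.007, 0.708, 0.706, -0.004]
contact_force: [-0.1, -0.3, -0.4]
opening: 0.0399
```

```bash
python3 - <<'E'
from h import *
plan(T(C,(0,.066)),.081,0)
E
```

```text
t 23.5 pos [ 0.6118 -0.2365  0.1922] dp [0.205 0.178 2.222]
cur yaw -0.0039 spin units -0.037 q7 0.21
```

{"method": "step_arm", "body": {
  "targets": [
    {"dp": [0,0,0],"jaw": 40,"spin": 0},
    {"dp": [0,0,0],"jaw": 40,"spin": 0},
    {"dp": [0,0,0],"jaw": 40,"spin": 0}
  ]
}}

```text
time: 23.8
position: [0.6182, -0.2373, 0.2023]
tool_rot: [0.003, 0.708, 0.706, 0.001]
contact_force: [-0.2, 0.2, -0.4]
opening: 0.0398
```

```bash
python3 - <<'E'
from h import *
plan(T(C,(0,.066)),.081,0)
E
```

```text
t 23.8 pos [ 0.6182 -0.2373  0.2023] dp [0.233 0.004 2.426]
cur yaw -0.0038 spin units -0.036 q7 0.21
```

{"method": "step_arm", "body": {
  "targets": [
    {"dp": [0.23,0,0],"jaw": 40,"spin": 0},
    {"dp": [0.23,0,0.8],"jaw": 40,"spin": 0},
    {"dp": [0.23,0,1.6],"jaw": 40,"spin": 0},
    {"dp": [0.23,0,2.2],"jaw": 40,"spin": 0},
    {"dp": [0.23,0,2.42],"jaw": 40,"spin": 0}
  ]
}}

```text
time: 24.3
position: [0.6151, -0.2234, 0.0757]
tool_rot: [-0.002, 0.708, 0.706, -0.001]
contact_force: [-0.6, 0.5, 1.1]
opening: 0.0401
```

{"method": "step_arm", "body": {
  "targets": [
    {"dp": [0,0,0],"jaw": 40,"spin": 0},
    {"dp": [0,0,0],"jaw": 40,"spin": 0},
    {"dp": [0,0,0],"jaw": 10,"spin": 0},
    {"dp": [0,0,0],"jaw": 10,"spin": 0},
    {"dp": [0,0,0],"jaw": 10,"spin": 0}
  ],
  "squeeze": 12
}}

```text
time: 24.8
position: [0.6172, -0.2253, 0.0794]
tool_rot: [0.001, 0.708, 0.706, 0.0]
contact_force: [0.5, -0.2, 0.4]
opening: 0.0204
```

{"method": "step_arm", "body": {
  "targets": [
    {"dp": [0,0,0],"jaw": 10,"spin": 0},
    {"dp": [0,0,0],"jaw": 10,"spin": 0}
  ]
}}

```text
time: 25.0
position: [0.6174, -0.2252, 0.0791]
tool_rot: [0.001, 0.708, 0.706, 0.001]
contact_force: [-0.8, 0.0, 2.3]
opening: 0.0179
```

```bash
python3 - <<'E'
from h import *
o=plan(T(C,(0,.066)),.081,0); print(o["opening"],o["contact_force"],o["ft_torque"])
snap("side","s8",(330,230,450,390),3.7)
E
```

```text
t 25.0 pos [ 0.6174 -0.2252  0.0791] dp [-0.012  0.034 -0.038]
cur yaw -0.0033 spin units -0.032 q7 0.16
0.017860597559979784 [-0.80459717  0.00366022  2.34618089] [-0.00211832 -0.03434363 -0.00573614]
```

View pics/s8.png

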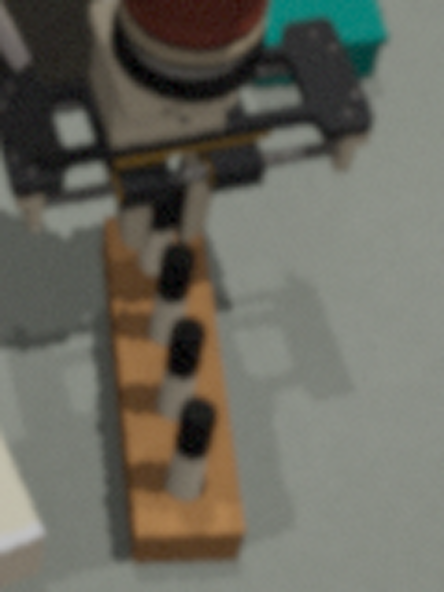

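The gripper holds marker A (17.9 mm), and I can see it between the fingers at the carton's far hole. I lift it and move over the block's +22 hole.

{"method": "step_arm", "body": {
  "targets": [
    {"dp": [0,0,-0.5],"jaw": 10,"spin": 0},
    {"dp": [0,0,-1.2],"jaw": 10,"spin": 0},
    {"dp": [0,0,-2.0],"jaw": 10,"spin": 0},
    {"dp": [0,0,-2.5],"jaw": 10,"spin": 0},
    {"dp": [-0.1,-0.4,-2.5],"jaw": 10,"spin": 0}
  ]
}}

```text
time: 25.55
position: [0.6009, -0.2287, 0.2074]
tool_rot: [0.004, 0.707, 0.707, 0.003]
contact_force: [-0.5, -0.4, -0.5]
opening: 0.0178
```

{"method": "step_arm", "body": {
  "targets": [
    {"dp": [-0.2,-0.8,0],"jaw": 10,"spin": 0},
    {"dp": [-0.4,-1.6,0],"jaw": 10,"spin": 0},
    {"dp": [-0.65,-2.3,0],"jaw": 10,"spin": 0},
    {"dp": [-0.65,-2.58,0],"jaw": 10,"spin": 0},
    {"dp": [-0.65,-2.58,0],"jaw": 10,"spin": 0}
  ]
}}

```text
time: 26.05
position: [0.4646, -0.263, 0.203]
tool_rot: [-0.001, 0.709, 0.705, -0.001]
contact_force: [1.5, -0.1, -0.7]
opening: 0.0175
```

{"method": "step_arm", "body": {
  "targets": [
    {"dp": [0,0,0],"jaw": 10,"spin": 0},
    {"dp": [0,0,0],"jaw": 10,"spin": 0},
    {"dp": [0,0,0],"jaw": 10,"spin": 0}
  ]
}}

```text
time: 26.35
position: [0.4688, -0.2614, 0.203]
tool_rot: [0.0, 0.708, 0.707, 0.0]
contact_force: [0.6, -0.6, 0.1]
opening: 0.0179
```

```bash
python3 - <<'E'
from fit import *
o=plan(T(B,(0,.022)),.12,0); print(o["opening"],o["contact_force"])
S={"top":snap("top"),"side":snap("side","s9",(270,250,400,390),4)}
for c in S: print(c,[(round(b["score"],2),np.round(b["location"],3).tolist()) for b in boxes_of(c,"block")])
p=o["position"]; print("foot px",proj(S["side"],[[*p[:2],p[2]-.073]])*4-[1080,1000],"hole px",proj(S["side"],[[*T(B,(0,.022)),.048],[*T(B,(0,-.066)),.048]])*4-[1080,1000])
E
```

```text
t 26.35 pos [ 0.4688 -0.2614  0.203 ] dp [-0.029 -0.008  1.66 ]
cur yaw -0.0015 spin units -0.014 q7 0.34
0.017884156871901292 [ 0.58101056 -0.56587007  0.10001756]
top [(0.78, [0.467, -0.238, 0.049])]
side [(0.55, [0.47, -0.312, 0.049])]
foot px [[139.81863965 214.35236665]] hole px [[143.10466538 301.64700033]
 [210.20518355 459.33918988]]
```

View pics/s9.png

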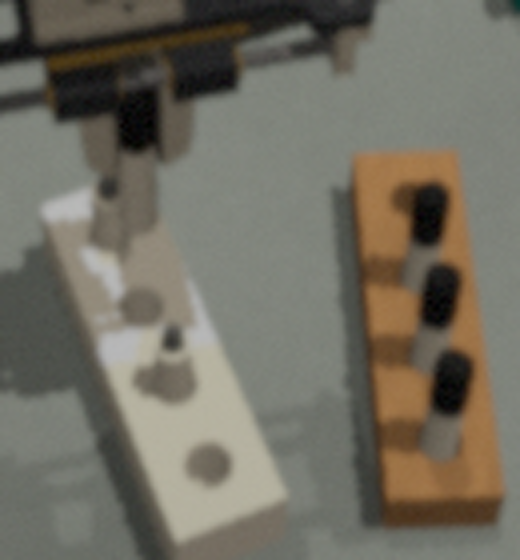

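The foot lines up with the +22 hole to within about 2 mm. I lower it and watch the force.

{"method": "step_arm", "body": {
  "targets": [
    {"dp": [-0.04,-0.01,0.4],"jaw": 10,"spin": 0},
    {"dp": [-0.04,-0.01,1.0],"jaw": 10,"spin": 0},
    {"dp": [-0.04,-0.01,1.4],"jaw": 10,"spin": 0},
    {"dp": [-0.04,-0.01,1.6],"jaw": 10,"spin": 0},
    {"dp": [-0.04,-0.01,1.7],"jaw": 10,"spin": 0}
  ]
}}

```text
time: 27.05
position: [0.4672, -0.2636, 0.1175]
tool_rot: [-0.001, 0.708, 0.706, 0.0]
contact_force: [0.6, 0.9, 0.0]
opening: 0.0179
```

{"method": "step_arm", "body": {
  "targets": [
    {"dp": [0,0,0.1],"jaw": 10,"spin": 0},
    {"dp": [0,0,0.2],"jaw": 10,"spin": 0},
    {"dp": [0,0,0.3],"jaw": 10,"spin": 0}
  ]
}}

```text
time: 27.35
position: [0.4676, -0.2637, 0.1035]
tool_rot: [0.0, 0.708, 0.706, 0.001]
contact_force: [1.3, 2.0, 0.8]
opening: 0.0172
```

{"method": "step_arm", "body": {
  "targets": [
    {"dp": [0,0,0.15],"jaw": 10,"spin": 0},
    {"dp": [0,0,0.3],"jaw": 10,"spin": 0},
    {"dp": [0,0,0.42],"jaw": 10,"spin": 0},
    {"dp": [0,0,0.42],"jaw": 10,"spin": 0}
  ]
}}

```text
time: 27.75
position: [0.4673, -0.2638, 0.0814]
tool_rot: [-0.0, 0.708, 0.706, 0.0]
contact_force: [1.6, 1.9, -1.5]
opening: 0.0177
```

{"method": "step_arm", "body": {
  "targets": [
    {"dp": [0,0,0],"jaw": 22,"spin": 0},
    {"dp": [0,0,0],"jaw": 40,"spin": 0},
    {"dp": [0,0,0],"jaw": 40,"spin": 0},
    {"dp": [0,0,0],"jaw": 40,"spin": 0}
  ]
}}

```text
time: 28.15
position: [0.4668, -0.2647, 0.0824]
tool_rot: [0.0, 0.708, 0.706, -0.0]
contact_force: [-1.1, 0.5, -1.0]
opening: 0.039
```

```bash
python3 - <<'E'
from h import *
o=plan(T(B,(0,.022)),.0815,0); print(o["opening"],o["contact_force"])
o=plan(T(C,(0,.022)),.2,0)
E
```

```text
t 28.15 pos [ 0.4668 -0.2647  0.0824] dp [0.038 0.033 0.017]
cur yaw -0.0039 spin units -0.038 q7 0.29
0.03901351755540107 [-1.11593497  0.49087479 -0.98854184]
t 28.15 pos [ 0.4668 -0.2647  0.0824] dp [-0.079  2.889 -2.353]
cur yaw -0.0039 spin units -0.038 q7 0.29
```

Marker A is in. Next is the carton +22 marker, chained.

{"method": "step_arm", "body": {
  "targets": [
    {"dp": [0,0,-0.6],"jaw": 40,"spin": 0},
    {"dp": [0,0,-1.4],"jaw": 40,"spin": 0},
    {"dp": [0,0,-2.4],"jaw": 40,"spin": 0},
    {"dp": [-0.03,0.8,-2.4],"jaw": 40,"spin": 0},
    {"dp": [-0.06,1.6,-2.4],"jaw": 40,"spin": 0}
  ]
}}

```text
time: 28.65
position: [0.548, -0.2689, 0.2053]
tool_rot: [0.003, 0.709, 0.705, 0.0]
contact_force: [0.8, -0.3, -0.9]
opening: 0.0401
```

{"method": "step_arm", "body": {
  "targets": [
    {"dp": [-0.02,0.8,0],"jaw": 40,"spin": 0},
    {"dp": [-0.02,1.29,0],"jaw": 40,"spin": 0},
    {"dp": [-0.02,1.29,0],"jaw": 40,"spin": 0},
    {"dp": [-0.02,1.29,0.8],"jaw": 40,"spin": 0},
    {"dp": [-0.02,1.29,1.6],"jaw": 40,"spin": 0}
  ]
}}

```text
time: 29.15
position: [0.6113, -0.2696, 0.1227]
tool_rot: [0.002, 0.709, 0.706, 0.0]
contact_force: [-0.4, 0.1, -0.6]
opening: 0.0398
```

```bash
python3 - <<'E'
from h import *
o=plan(T(C,(0,.022)),.081,0)
E
```

```text
t 29.15 pos [ 0.6113 -0.2696  0.1227] dp [ 0.011 -0.003  0.834]
cur yaw -0.004 spin units -0.039 q7 0.24
```

{"method": "step_arm", "body": {
  "targets": [
    {"dp": [0,0,0.4],"jaw": 40,"spin": 0},
    {"dp": [0,0,0.8],"jaw": 40,"spin": 0},
    {"dp": [0,0,0.8],"jaw": 40,"spin": 0},
    {"dp": [0,0,0.8],"jaw": 40,"spin": 0}
  ]
}}

```text
time: 29.55
position: [0.6107, -0.2691, 0.0826]
tool_rot: [-0.0, 0.708, 0.706, -0.0]
contact_force: [0.1, -0.2, 0.2]
opening: 0.0398
```

```bash
python3 - <<'E'
from h import *
o=plan(T(C,(0,.022)),.081,0)
E
```

```text
t 29.55 pos [ 0.6107 -0.2691  0.0826] dp [-0.002  0.01   0.032]
cur yaw -0.0039 spin units -0.038 q7 0.23
```

{"method": "step_arm", "body": {
  "targets": [
    {"dp": [0,0,0],"jaw": 10,"spin": 0},
    {"dp": [0,0,0],"jaw": 10,"spin": 0},
    {"dp": [0,0,0],"jaw": 10,"spin": 0},
    {"dp": [0,0,0],"jaw": 10,"spin": 0},
    {"dp": [0,0,0],"jaw": 10,"spin": 0}
  ]
}}

```text
time: 30.05
position: [0.612, -0.2688, 0.0832]
tool_rot: [0.001, 0.708, 0.706, 0.0]
contact_force: [-1.3, -0.3, 3.8]
opening: 0.0176
```

{"method": "step_arm", "body": {
  "targets": [
    {"dp": [0,0,-0.5],"jaw": 10,"spin": 0},
    {"dp": [0,0,-1.2],"jaw": 10,"spin": 0},
    {"dp": [0,0,-2.0],"jaw": 10,"spin": 0},
    {"dp": [0,0,-2.45],"jaw": 10,"spin": 0},
    {"dp": [-0.2,-0.4,-2.45],"jaw": 10,"spin": 0}
  ]
}}

```text
time: 30.55
position: [0.5963, -0.2761, 0.209]
tool_rot: [0.004, 0.707, 0.708, 0.004]
contact_force: [-0.9, 0.4, -0.2]
opening: 0.0176
```

{"method": "step_arm", "body": {
  "targets": [
    {"dp": [-0.5,-0.8,0],"jaw": 10,"spin": 0},
    {"dp": [-1,-1.5,0],"jaw": 10,"spin": 0},
    {"dp": [-1.43,-2.15,0],"jaw": 10,"spin": 0},
    {"dp": [-1.43,-2.15,0],"jaw": 10,"spin": 0},
    {"dp": [-1.43,-2.15,0],"jaw": 10,"spin": 0}
  ]
}}

```text
time: 31.05
position: [0.4829, -0.3504, 0.2047]
tool_rot: [-0.0, 0.709, 0.705, 0.0]
contact_force: [0.8, 0.8, 0.1]
opening: 0.0177
```

```bash
python3 - <<'E'
from h import *
o=plan(T(B,(0,-.066)),.12,0); print(o["opening"])
s=snap("side","s10",(270,250,400,390),4)
print("hole pred",proj(s,[[*T(B,(0,-.066)),.048]])*4-[1080,1000])
E
```

```text
t 31.05 pos [ 0.4829 -0.3504  0.2047] dp [0.016 0.01  1.693]
cur yaw -0.0058 spin units -0.055 q7 0.46
0.017682864298564735
hole pred [[210.20518355 459.33918988]]
```

View pics/s10.png

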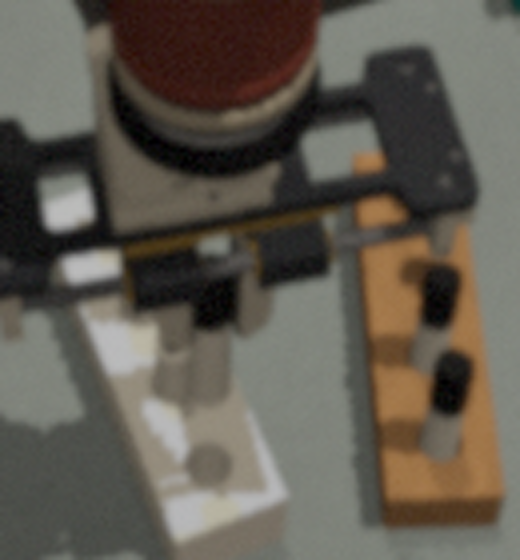

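The block hasn't moved; its hole is at (210,463) in the crop. I insert.

{"method": "step_arm", "body": {
  "targets": [
    {"dp": [0,0,0.4],"jaw": 10,"spin": 0},
    {"dp": [0,0,1.0],"jaw": 10,"spin": 0},
    {"dp": [0,0,1.5],"jaw": 10,"spin": 0},
    {"dp": [0,0,1.7],"jaw": 10,"spin": 0},
    {"dp": [0,0,1.8],"jaw": 10,"spin": 0}
  ]
}}

```text
time: 31.6
position: [0.4847, -0.3481, 0.1137]
tool_rot: [-0.001, 0.707, 0.707, 0.0]
contact_force: [-0.6, 0.1, 0.1]
opening: 0.0176
```

{"method": "step_arm", "body": {
  "targets": [
    {"dp": [0,0,0.1],"jaw": 10,"spin": 0},
    {"dp": [0,0,0.2],"jaw": 10,"spin": 0},
    {"dp": [0,0,0.2],"jaw": 10,"spin": 0}
  ]
}}

```text
time: 31.9
position: [0.484, -0.3496, 0.1048]
tool_rot: [0.0, 0.708, 0.706, 0.0]
contact_force: [0.4, 0.0, -0.1]
opening: 0.0178
```

```bash
python3 - <<'E'
from h import *
o=plan(T(B,(0,-.066)),.085,0); print(o["opening"],o["contact_force"])
E
```

```text
t 31.9 pos [ 0.484  -0.3496  0.1048] dp [ 0.001 -0.011  0.396]
cur yaw -0.003 spin units -0.029 q7 0.42
0.01779995775078407 [ 0.44371111  0.03124888 -0.09098199]
```

{"method": "step_arm", "body": {
  "targets": [
    {"dp": [0,0,0.15],"jaw": 10,"spin": 0},
    {"dp": [0,0,0.3],"jaw": 10,"spin": 0},
    {"dp": [0,0,0.38],"jaw": 10,"spin": 0},
    {"dp": [0,0,0.38],"jaw": 22,"spin": 0},
    {"dp": [0,0,0.38],"jaw": 40,"spin": 0}
  ]
}}

```text
time: 32.4
position: [0.4838, -0.3497, 0.0856]
tool_rot: [0.0, 0.708, 0.706, 0.0]
contact_force: [-0.5, 0.4, -0.4]
opening: 0.0258
```

{"method": "step_arm", "body": {
  "targets": [
    {"dp": [0,0,0],"jaw": 40,"spin": 0},
    {"dp": [0,0,0],"jaw": 40,"spin": 0},
    {"dp": [0,0,-0.5],"jaw": 40,"spin": 0},
    {"dp": [0,0,-1.2],"jaw": 40,"spin": 0},
    {"dp": [0,0,-1.6],"jaw": 40,"spin": 0}
  ]
}}

```text
time: 32.9
position: [0.4847, -0.3501, 0.1682]
tool_rot: [0.002, 0.708, 0.706, 0.0]
contact_force: [0.6, -0.7, 0.0]
opening: 0.0399
```

{"method": "step_arm", "body": {
  "targets": [
    {"dp": [0.4,-0.08,0],"jaw": 40,"spin": 0},
    {"dp": [0.87,-0.16,0],"jaw": 40,"spin": 0},
    {"dp": [0.87,-0.16,0],"jaw": 40,"spin": 0},
    {"dp": [0.87,-0.16,0],"jaw": 40,"spin": 0}
  ]
}}

```text
time: 33.3
position: [0.4761, -0.3063, 0.166]
tool_rot: [0.0, 0.708, 0.706, -0.0]
contact_force: [0.5, -0.5, 0.3]
opening: 0.0398
```

```bash
python3 - <<'E'
from h import *
o=plan(T(B,(0,-.022)),.069,0); print(o["opening"],o["contact_force"])
E
```

```text
t 33.3 pos [ 0.4761 -0.3063  0.166 ] dp [ 0.003 -0.004  1.939]
cur yaw -0.0024 spin units -0.023 q7 0.38
0.039802461887640576 [ 0.52266339 -0.49905947  0.32752406]
```

{"method": "step_arm", "body": {
  "targets": [
    {"dp": [0,0,0.8],"jaw": 40,"spin": 0},
    {"dp": [0,0,1.6],"jaw": 40,"spin": 0},
    {"dp": [0,0,1.93],"jaw": 40,"spin": 0},
    {"dp": [0,0,1.93],"jaw": 40,"spin": 0},
    {"dp": [0,0,1.93],"jaw": 40,"spin": 0}
  ]
}}

```text
time: 33.8
position: [0.4763, -0.3074, 0.0693]
tool_rot: [0.0, 0.709, 0.706, -0.0]
contact_force: [0.2, 0.2, 0.5]
opening: 0.0397
```

{"method": "step_arm", "body": {
  "targets": [
    {"dp": [0,0,0],"jaw": 10,"spin": 0},
    {"dp": [0,0,0],"jaw": 10,"spin": 0},
    {"dp": [0,0,0],"jaw": 10,"spin": 0},
    {"dp": [0,0,0],"jaw": 10,"spin": 0},
    {"dp": [0,0,0],"jaw": 10,"spin": 0}
  ]
}}

```text
time: 34.3
position: [0.4765, -0.3065, 0.07]
tool_rot: [0.001, 0.708, 0.706, 0.0]
contact_force: [0.3, 0.0, 4.3]
opening: 0.018
```

{"method": "step_arm", "body": {
  "targets": [
    {"dp": [0,0,-0.5],"jaw": 10,"spin": 0},
    {"dp": [0,0,-1.2],"jaw": 10,"spin": 0},
    {"dp": [0,0,-2.0],"jaw": 10,"spin": 0},
    {"dp": [0,0,-2.45],"jaw": 10,"spin": 0},
    {"dp": [0.2,0.4,-2.45],"jaw": 10,"spin": 0}
  ]
}}

```text
time: 34.8
position: [0.4952, -0.2998, 0.1956]
tool_rot: [0.003, 0.71, 0.704, -0.001]
contact_force: [-0.2, -1.2, -0.4]
opening: 0.0179
```

{"method": "step_arm", "body": {
  "targets": [
    {"dp": [0.5,0.9,0],"jaw": 10,"spin": 0},
    {"dp": [1,1.7,0],"jaw": 10,"spin": 0},
    {"dp": [1.41,2.46,0],"jaw": 10,"spin": 0},
    {"dp": [1.41,2.46,0],"jaw": 10,"spin": 0},
    {"dp": [1.41,2.46,0],"jaw": 10,"spin": 0}
  ]
}}

```text
time: 35.3
position: [0.6193, -0.2249, 0.1908]
tool_rot: [-0.001, 0.707, 0.707, -0.0]
contact_force: [-0.7, -0.6, -0.9]
opening: 0.0174
```

```bash
python3 - <<'E'
from h import *
o=plan(T(C,(0,.066)),.067,0); print(o["opening"],o["contact_force"])
s=snap("side","s11",(320,230,450,390),3.7)
print(proj(s,[[*T(C,(0,.066)),.036],[*T(C,(0,.022)),.036],[*o["position"][:2],o["position"][2]-.061]])*3.7-np.array([320,230])*3.7)
E
```

```text
t 35.3 pos [ 0.6193 -0.2249  0.1908] dp [-2.100e-02  1.000e-03  2.476e+00]
cur yaw -0.0008 spin units -0.007 q7 0.19
0.01744372265459919 [-0.67191243 -0.61842727 -0.92223725]
[[194.53387528 253.257476  ]
 [203.02769028 322.80567394]
 [208.32791763 159.44693545]]
```

View pics/s11.png

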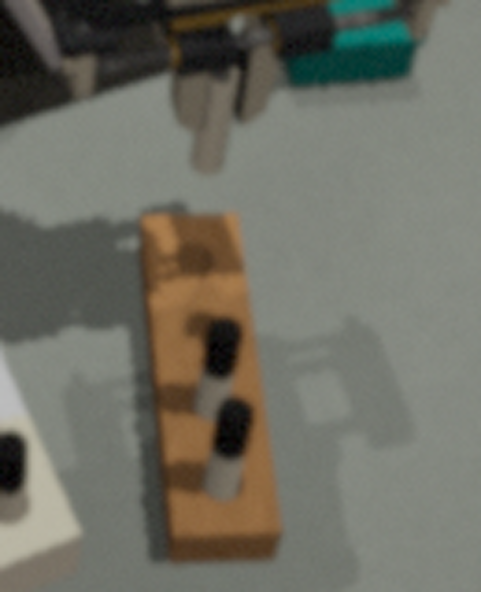

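The spent marker hangs over the carton hole at (195,257). I insert.

{"method": "step_arm", "body": {
  "targets": [
    {"dp": [-0.02,0,0.5],"jaw": 10,"spin": 0},
    {"dp": [-0.02,0,1.2],"jaw": 10,"spin": 0},
    {"dp": [-0.02,0,1.65],"jaw": 10,"spin": 0},
    {"dp": [-0.02,0,1.9],"jaw": 10,"spin": 0},
    {"dp": [-0.02,0,2.0],"jaw": 10,"spin": 0}
  ]
}}

```text
time: 35.85
position: [0.6181, -0.229, 0.0937]
tool_rot: [0.0, 0.709, 0.705, -0.001]
contact_force: [-4.1, 2.4, 18.8]
opening: 0.0188
```

{"method": "step_arm", "body": {
  "targets": [
    {"dp": [0,0,0.1],"jaw": 10,"spin": 0},
    {"dp": [0,0,0.2],"jaw": 10,"spin": 0},
    {"dp": [0,0,0.3],"jaw": 10,"spin": 0},
    {"dp": [0,0,0.42],"jaw": 10,"spin": 0},
    {"dp": [0,0,0.42],"jaw": 10,"spin": 0}
  ]
}}

```text
time: 36.35
position: [0.6185, -0.2274, 0.0697]
tool_rot: [-0.0, 0.709, 0.706, -0.0]
contact_force: [-0.5, 0.2, -0.7]
opening: 0.0177
```

```bash
python3 - <<'E'
from h import *
o=plan(T(C,(0,.066)),.067,0); print(o["opening"],o["contact_force"])
plan(T(B,(0,.066)),.069,0)
E
```

```text
t 36.35 pos [ 0.6185 -0.2274  0.0697] dp [0.031 0.012 0.054]
cur yaw -0.004 spin units -0.038 q7 0.16
0.017674466470118846 [-0.49503568  0.19457349 -0.6644075 ]
t 36.35 pos [ 0.6185 -0.2274  0.0697] dp [ 0.147 -3.152  0.017]
cur yaw -0.004 spin units -0.038 q7 0.16
```

{"method": "step_arm", "body": {
  "targets": [
    {"dp": [0,0,0.03],"jaw": 22,"spin": 0},
    {"dp": [0,0,0.03],"jaw": 40,"spin": 0},
    {"dp": [0,0,0.03],"jaw": 40,"spin": 0},
    {"dp": [0,0,-0.6],"jaw": 40,"spin": 0},
    {"dp": [0,0,-1.5],"jaw": 40,"spin": 0}
  ]
}}

```text
time: 36.85
position: [0.6169, -0.2269, 0.1435]
tool_rot: [-0.003, 0.708, 0.706, -0.002]
contact_force: [0.9, -1.2, -0.3]
opening: 0.0398
```

{"method": "step_arm", "body": {
  "targets": [
    {"dp": [0,0,-0.7],"jaw": 40,"spin": 0},
    {"dp": [0.05,-0.9,-0.7],"jaw": 40,"spin": 0},
    {"dp": [0.1,-1.8,-0.7],"jaw": 40,"spin": 0},
    {"dp": [0.13,-2.6,-0.7],"jaw": 40,"spin": 0},
    {"dp": [0.15,-3.15,-0.7],"jaw": 40,"spin": 0}
  ]
}}

```text
time: 37.35
position: [0.4585, -0.2194, 0.181]
tool_rot: [-0.0, 0.709, 0.706, -0.001]
contact_force: [0.5, 0.5, 0.7]
opening: 0.0402
```

{"method": "step_arm", "body": {
  "targets": [
    {"dp": [0,0,0],"jaw": 40,"spin": 0},
    {"dp": [0,0,0],"jaw": 40,"spin": 0},
    {"dp": [0,0,0],"jaw": 40,"spin": 0}
  ]
}}

```text
time: 37.65
position: [0.4633, -0.2191, 0.181]
tool_rot: [0.001, 0.708, 0.706, 0.001]
contact_force: [-0.5, -0.4, 0.2]
opening: 0.0401
```

```bash
python3 - <<'E'
from h import *
plan(T(B,(0,.066)),.069,0)
s=snap("side","s12",(270,240,420,390),4)
E
```

```text
t 37.65 pos [ 0.4633 -0.2191  0.181 ] dp [-0.006 -0.05   2.24 ]
cur yaw -0.0027 spin units -0.025 q7 0.25
```

View pics/s12.png

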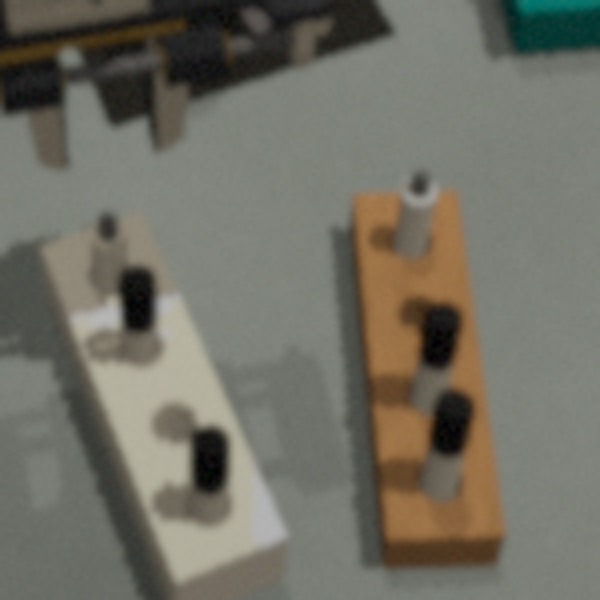

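Two fresh markers are in the block and one spent is in the carton, all seated. Next is the second spent marker.

{"method": "step_arm", "body": {
  "targets": [
    {"dp": [0,-0.05,0.8],"jaw": 40,"spin": 0},
    {"dp": [0,-0.05,1.6],"jaw": 40,"spin": 0},
    {"dp": [0,-0.05,2.22],"jaw": 40,"spin": 0},
    {"dp": [0,-0.05,2.22],"jaw": 40,"spin": 0},
    {"dp": [0,-0.05,2.22],"jaw": 40,"spin": 0}
  ]
}}

```text
time: 38.2
position: [0.4602, -0.2189, 0.0696]
tool_rot: [-0.0, 0.708, 0.706, 0.0]
contact_force: [0.7, 0.0, 0.5]
opening: 0.0405
```

{"method": "step_arm", "body": {
  "targets": [
    {"dp": [0,0,0],"jaw": 10,"spin": 0},
    {"dp": [0,0,0],"jaw": 10,"spin": 0},
    {"dp": [0,0,0],"jaw": 10,"spin": 0},
    {"dp": [0,0,0],"jaw": 10,"spin": 0},
    {"dp": [0,0,0],"jaw": 10,"spin": 0}
  ]
}}

```text
time: 38.7
position: [0.4599, -0.2194, 0.0708]
tool_rot: [0.001, 0.708, 0.706, 0.0]
contact_force: [0.1, 0.9, 6.8]
opening: 0.0175
```

{"method": "step_arm", "body": {
  "targets": [
    {"dp": [0,0,-0.5],"jaw": 10,"spin": 0},
    {"dp": [0,0,-1.2],"jaw": 10,"spin": 0},
    {"dp": [0,0,-2.0],"jaw": 10,"spin": 0},
    {"dp": [0,0,-2.45],"jaw": 10,"spin": 0},
    {"dp": [-0.1,0.4,-2.45],"jaw": 10,"spin": 0}
  ]
}}

```text
time: 39.2
position: [0.479, -0.2247, 0.1959]
tool_rot: [0.002, 0.709, 0.706, 0.0]
contact_force: [0.2, -0.3, -0.4]
opening: 0.0177
```

{"method": "step_arm", "body": {
  "targets": [
    {"dp": [-0.3,0.9,0],"jaw": 10,"spin": 0},
    {"dp": [-0.6,1.8,0],"jaw": 10,"spin": 0},
    {"dp": [-0.91,2.6,0],"jaw": 10,"spin": 0},
    {"dp": [-0.91,2.6,0],"jaw": 10,"spin": 0},
    {"dp": [-0.91,2.6,0],"jaw": 10,"spin": 0}
  ]
}}

```text
time: 39.7
position: [0.6086, -0.2698, 0.1909]
tool_rot: [-0.001, 0.708, 0.706, -0.0]
contact_force: [-0.5, 0.4, -0.2]
opening: 0.0176
```

{"method": "step_arm", "body": {
  "targets": [
    {"dp": [0,0,0],"jaw": 10,"spin": 0},
    {"dp": [0,0,0],"jaw": 10,"spin": 0}
  ]
}}

```text
time: 39.9
position: [0.6078, -0.2698, 0.1925]
tool_rot: [-0.0, 0.708, 0.706, -0.0]
contact_force: [-0.8, -0.4, -0.5]
opening: 0.0173
```

```bash
python3 - <<'E'
from h import *
o=plan(T(C,(0,.022))-[0,.001],.068,0); print(o["opening"],o["contact_force"])
E
```

```text
t 39.9 pos [ 0.6078 -0.2698  0.1925] dp [-0.008  0.071  2.491]
cur yaw -0.0032 spin units -0.031 q7 0.25
0.017340896681590445 [-0.77062895 -0.35910255 -0.51414168]
```

{"method": "step_arm", "body": {
  "targets": [
    {"dp": [-0.01,0.07,0.5],"jaw": 10,"spin": 0},
    {"dp": [-0.01,0.07,1.2],"jaw": 10,"spin": 0},
    {"dp": [-0.01,0.07,1.65],"jaw": 10,"spin": 0},
    {"dp": [-0.01,0.07,1.85],"jaw": 10,"spin": 0},
    {"dp": [-0.01,0.07,2.0],"jaw": 10,"spin": 0}
  ]
}}

```text
time: 40.4
position: [0.6121, -0.2705, 0.0921]
tool_rot: [-0.0, 0.708, 0.706, -0.0]
contact_force: [-0.2, 0.1, 0.6]
opening: 0.0177
```

{"method": "step_arm", "body": {
  "targets": [
    {"dp": [0,0,0.1],"jaw": 10,"spin": 0},
    {"dp": [0,0,0.2],"jaw": 10,"spin": 0},
    {"dp": [0,0,0.3],"jaw": 10,"spin": 0},
    {"dp": [0,0,0.45],"jaw": 10,"spin": 0},
    {"dp": [0,0,0.45],"jaw": 10,"spin": 0}
  ]
}}

```text
time: 40.9
position: [0.6125, -0.2705, 0.0692]
tool_rot: [-0.0, 0.708, 0.706, -0.0]
contact_force: [0.7, 1.6, 0.0]
opening: 0.0177
```

```bash
python3 - <<'E'
from h import *
o=plan(T(C,(0,.022)),.068,0); print(o["opening"],o["contact_force"])
plan(T(C,(0,-.022)),.083,0)
E
```

```text
t 40.9 pos [ 0.6125 -0.2705  0.0692] dp [ 0.026 -0.025  0.023]
cur yaw -0.0031 spin units -0.03 q7 0.22
0.01770333111627267 [0.71379712 1.58995444 0.03127536]
t 40.9 pos [ 0.6125 -0.2705  0.0692] dp [-0.84  -0.18  -0.277]
cur yaw -0.0031 spin units -0.03 q7 0.22
```

{"method": "step_arm", "body": {
  "targets": [
    {"dp": [0,0,0.02],"jaw": 22,"spin": 0},
    {"dp": [0,0,0.02],"jaw": 40,"spin": 0},
    {"dp": [0,0,0.02],"jaw": 40,"spin": 0},
    {"dp": [0,0,-0.8],"jaw": 40,"spin": 0},
    {"dp": [0,0,-1.7],"jaw": 40,"spin": 0}
  ]
}}

```text
time: 41.4
position: [0.6111, -0.2701, 0.1537]
tool_rot: [-0.002, 0.708, 0.706, -0.001]
contact_force: [1.1, -0.8, 0.2]
opening: 0.04
```

{"method": "step_arm", "body": {
  "targets": [
    {"dp": [0,0,0],"jaw": 40,"spin": 0},
    {"dp": [-0.4,-0.09,0],"jaw": 40,"spin": 0},
    {"dp": [-0.84,-0.18,0],"jaw": 40,"spin": 0},
    {"dp": [-0.84,-0.18,0],"jaw": 40,"spin": 0},
    {"dp": [-0.84,-0.18,0],"jaw": 40,"spin": 0}
  ]
}}

```text
time: 41.9
position: [0.6031, -0.3121, 0.1541]
tool_rot: [-0.001, 0.709, 0.706, 0.0]
contact_force: [0.4, 0.8, 0.5]
opening: 0.0401
```

```bash
python3 - <<'E'
from h import *
plan(T(C,(0,-.022)),.083,0)
E
```

```text
t 41.9 pos [ 0.6031 -0.3121  0.1541] dp [-0.008  0.006  1.423]
cur yaw -0.0043 spin units -0.041 q7 0.3
```

{"method": "step_arm", "body": {
  "targets": [
    {"dp": [0,0,0.7],"jaw": 40,"spin": 0},
    {"dp": [0,0,1.42],"jaw": 40,"spin": 0},
    {"dp": [0,0,1.42],"jaw": 40,"spin": 0},
    {"dp": [0,0,1.42],"jaw": 40,"spin": 0},
    {"dp": [0,0,1.42],"jaw": 10,"spin": 0}
  ]
}}

```text
time: 42.4
position: [0.6052, -0.3121, 0.0858]
tool_rot: [0.002, 0.708, 0.706, 0.001]
contact_force: [0.2, 0.5, -0.2]
opening: 0.0358
```

{"method": "step_arm", "body": {
  "targets": [
    {"dp": [0,0,0],"jaw": 10,"spin": 0},
    {"dp": [0,0,0],"jaw": 10,"spin": 0},
    {"dp": [0,0,0],"jaw": 10,"spin": 0},
    {"dp": [0,0,0],"jaw": 10,"spin": 0}
  ]
}}

```text
time: 42.8
position: [0.6041, -0.3129, 0.0851]
tool_rot: [0.001, 0.708, 0.706, 0.0]
contact_force: [-0.9, 0.7, 4.9]
opening: 0.0175
```

{"method": "step_arm", "body": {
  "targets": [
    {"dp": [0,0,-0.5],"jaw": 10,"spin": 0},
    {"dp": [0,0,-1.2],"jaw": 10,"spin": 0},
    {"dp": [0,0,-2.0],"jaw": 10,"spin": 0},
    {"dp": [0,0,-2.5],"jaw": 10,"spin": 0},
    {"dp": [0.2,-0.4,-2.5],"jaw": 10,"spin": 0}
  ]
}}

```text
time: 43.3
position: [0.5872, -0.304, 0.213]
tool_rot: [0.005, 0.708, 0.706, 0.002]
contact_force: [-0.2, -0.3, -1.0]
opening: 0.0178
```

{"method": "step_arm", "body": {
  "targets": [
    {"dp": [0.5,-0.8,0],"jaw": 10,"spin": 0},
    {"dp": [1.1,-1.6,0],"jaw": 10,"spin": 0},
    {"dp": [1.64,-2.44,0],"jaw": 10,"spin": 0},
    {"dp": [1.64,-2.44,0],"jaw": 10,"spin": 0},
    {"dp": [1.64,-2.44,0],"jaw": 10,"spin": 0}
  ]
}}

```text
time: 43.8
position: [0.4607, -0.2196, 0.2089]
tool_rot: [0.0, 0.708, 0.706, -0.0]
contact_force: [0.7, -1.0, 0.8]
opening: 0.0178
```

{"method": "step_arm", "body": {
  "targets": [
    {"dp": [0,0,0],"jaw": 10,"spin": 0},
    {"dp": [0,0,0],"jaw": 10,"spin": 0}
  ]
}}

```text
time: 44.0
position: [0.4635, -0.2212, 0.209]
tool_rot: [0.001, 0.709, 0.706, 0.001]
contact_force: [0.2, 0.6, -0.5]
opening: 0.018
```

```bash
python3 - <<'E'
from h import *
o=plan(T(B,(0,.066))-[0,.0007],.085,0); print(o["opening"],o["contact_force"])
s=snap("side","s13",(270,240,420,390),4)
print(proj(s,[[*T(B,(0,.066)),.048]])*4-[1080,960])
E
```

```text
t 44.0 pos [ 0.4635 -0.2212  0.209 ] dp [ 0.022 -0.056  2.479]
cur yaw -0.0041 spin units -0.039 q7 0.26
0.01798408512714317 [ 0.21705413  0.5589216  -0.51544072]
[[112.251328  269.1389116]]
```

View pics/s13.png

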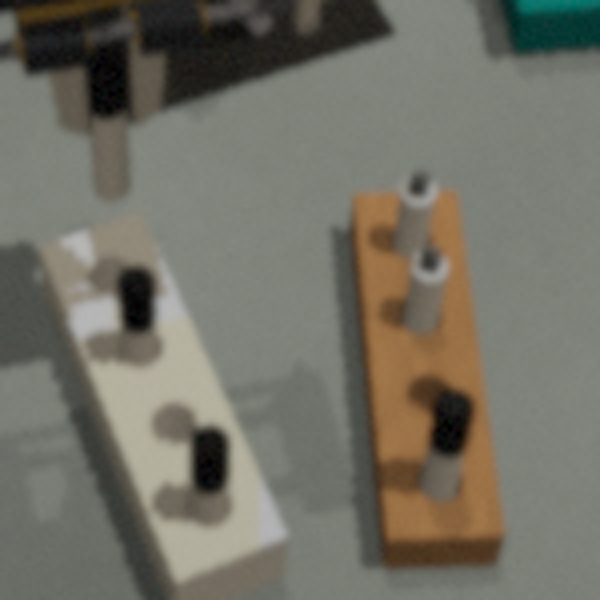

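The block still hasn't moved. I insert at +66.

{"method": "step_arm", "body": {
  "targets": [
    {"dp": [0.02,-0.05,0.5],"jaw": 10,"spin": 0},
    {"dp": [0.02,-0.05,1.1],"jaw": 10,"spin": 0},
    {"dp": [0.02,-0.05,1.5],"jaw": 10,"spin": 0},
    {"dp": [0.02,-0.05,1.7],"jaw": 10,"spin": 0},
    {"dp": [0.02,-0.05,1.9],"jaw": 10,"spin": 0}
  ]
}}

```text
time: 44.55
position: [0.4601, -0.2195, 0.1131]
tool_rot: [0.0, 0.708, 0.706, 0.0]
contact_force: [0.2, -0.4, 0.6]
opening: 0.0178
```

{"method": "step_arm", "body": {
  "targets": [
    {"dp": [0,0,0.1],"jaw": 10,"spin": 0},
    {"dp": [0,0,0.2],"jaw": 10,"spin": 0},
    {"dp": [0,0,0.35],"jaw": 10,"spin": 0},
    {"dp": [0,0,0.52],"jaw": 10,"spin": 0},
    {"dp": [0,0,0.52],"jaw": 10,"spin": 0}
  ]
}}

```text
time: 45.05
position: [0.4591, -0.219, 0.0871]
tool_rot: [-0.0, 0.708, 0.706, -0.0]
contact_force: [1.1, 0.1, -0.1]
opening: 0.0179
```

```bash
python3 - <<'E'
from h import *
o=plan(T(B,(0,.066))-[0,.0007],.087,0); print(o["opening"],o["contact_force"])
plan(T(C,(0,-.066)),.084,0)
E
```

```text
t 45.05 pos [ 0.4591 -0.219   0.0871] dp [-0.023  0.036  0.002]
cur yaw -0.0031 spin units -0.03 q7 0.19
0.017860874178749726 [ 1.11784691  0.05407353 -0.09927221]
t 45.05 pos [ 0.4591 -0.219   0.0871] dp [-2.726  2.735  0.061]
cur yaw -0.0031 spin units -0.03 q7 0.19
```

{"method": "step_arm", "body": {
  "targets": [
    {"dp": [0,0,0],"jaw": 22,"spin": 0},
    {"dp": [0,0,0],"jaw": 40,"spin": 0},
    {"dp": [0,0,0],"jaw": 40,"spin": 0},
    {"dp": [0,0,-0.7],"jaw": 40,"spin": 0},
    {"dp": [0,0,-1.6],"jaw": 40,"spin": 0}
  ]
}}

```text
time: 45.55
position: [0.4576, -0.2185, 0.167]
tool_rot: [-0.003, 0.708, 0.706, -0.001]
contact_force: [1.0, -0.1, 0.6]
opening: 0.0398
```

{"method": "step_arm", "body": {
  "targets": [
    {"dp": [-0.6,0.6,0],"jaw": 40,"spin": 0},
    {"dp": [-1.2,1.2,0],"jaw": 40,"spin": 0},
    {"dp": [-1.8,1.8,0],"jaw": 40,"spin": 0},
    {"dp": [-2.4,2.4,0],"jaw": 40,"spin": 0},
    {"dp": [-2.73,2.73,0],"jaw": 40,"spin": 0}
  ]
}}

```text
time: 46.05
position: [0.5964, -0.3589, 0.1673]
tool_rot: [0.001, 0.709, 0.705, -0.0]
contact_force: [0.4, -0.5, 0.2]
opening: 0.04
```

{"method": "step_arm", "body": {
  "targets": [
    {"dp": [0,0,0],"jaw": 40,"spin": 0},
    {"dp": [0,0,0],"jaw": 40,"spin": 0},
    {"dp": [0,0,0],"jaw": 40,"spin": 0}
  ]
}}

```text
time: 46.35
position: [0.5945, -0.3545, 0.1677]
tool_rot: [-0.001, 0.708, 0.706, 0.0]
contact_force: [-0.4, 0.3, 0.2]
opening: 0.0399
```

```bash
python3 - <<'E'
from h import *
plan(T(C,(0,-.066)),.083,0)
E
```

```text
t 46.35 pos [ 0.5945 -0.3545  0.1677] dp [-0.027  0.022  1.694]
cur yaw -0.002 spin units -0.019 q7 0.37
```

{"method": "step_arm", "body": {
  "targets": [
    {"dp": [-0.03,0.02,0.8],"jaw": 40,"spin": 0},
    {"dp": [-0.03,0.02,1.69],"jaw": 40,"spin": 0},
    {"dp": [-0.03,0.02,1.69],"jaw": 40,"spin": 0},
    {"dp": [-0.03,0.02,1.69],"jaw": 40,"spin": 0},
    {"dp": [-0.03,0.02,1.69],"jaw": 10,"spin": 0}
  ]
}}

```text
time: 46.85
position: [0.5979, -0.3578, 0.0863]
tool_rot: [0.002, 0.708, 0.706, 0.001]
contact_force: [0.4, 0.2, 0.8]
opening: 0.0356
```

{"method": "step_arm", "body": {
  "targets": [
    {"dp": [0,0,0],"jaw": 10,"spin": 0},
    {"dp": [0,0,0],"jaw": 10,"spin": 0},
    {"dp": [0,0,0],"jaw": 10,"spin": 0},
    {"dp": [0,0,0],"jaw": 10,"spin": 0}
  ]
}}

```text
time: 47.25
position: [0.5972, -0.3579, 0.085]
tool_rot: [0.001, 0.708, 0.706, 0.0]
contact_force: [-0.3, 0.8, 5.5]
opening: 0.018
```

{"method": "step_arm", "body": {
  "targets": [
    {"dp": [0,0,-0.5],"jaw": 10,"spin": 0},
    {"dp": [0,0,-1.2],"jaw": 10,"spin": 0},
    {"dp": [0,0,-2.0],"jaw": 10,"spin": 0},
    {"dp": [0,0,-2.5],"jaw": 10,"spin": 0},
    {"dp": [0.1,-0.4,-2.5],"jaw": 10,"spin": 0}
  ]
}}

```text
time: 47.75
position: [0.5803, -0.3529, 0.2126]
tool_rot: [0.005, 0.708, 0.706, 0.002]
contact_force: [0.3, 0.0, -0.5]
opening: 0.0174
```

{"method": "step_arm", "body": {
  "targets": [
    {"dp": [0.3,-0.8,0],"jaw": 10,"spin": 0},
    {"dp": [0.6,-1.5,0],"jaw": 10,"spin": 0},
    {"dp": [0.88,-1.99,0],"jaw": 10,"spin": 0},
    {"dp": [0.88,-1.99,0],"jaw": 10,"spin": 0},
    {"dp": [0.88,-1.99,0],"jaw": 10,"spin": 0}
  ]
}}

```text
time: 48.25
position: [0.477, -0.3083, 0.2085]
tool_rot: [0.001, 0.708, 0.706, 0.0]
contact_force: [0.3, 0.0, -0.4]
opening: 0.0176
```

{"method": "step_arm", "body": {
  "targets": [
    {"dp": [0,0,0],"jaw": 10,"spin": 0},
    {"dp": [0,0,0],"jaw": 10,"spin": 0}
  ]
}}

```text
time: 48.45
position: [0.478, -0.3085, 0.2079]
tool_rot: [0.0, 0.708, 0.706, 0.0]
contact_force: [0.2, 0.2, -0.4]
opening: 0.0178
```

```bash
python3 - <<'E'
from h import *
o=plan(T(B,(0,-.022))-[0,.0007],.085,0); print(o["opening"],o["contact_force"])
a=cv2.imread("pics/s13.png"); s=snap("side","s14",(270,240,420,390),4); b=cv2.imread("pics/s14.png")
r=np.s_[480:590,120:300]  # near end of the block: moved?
print("block end change",np.abs(a[r].astype(int)-b[r]).mean())
E
```

```text
t 48.45 pos [ 0.478  -0.3085  0.2079] dp [ 0.032 -0.043  2.459]
cur yaw -0.0031 spin units -0.03 q7 0.39
0.01784421256698925 [ 0.21881281  0.18211085 -0.44626627]
block end change 4.863434343434343
```

{"method": "step_arm", "body": {
  "targets": [
    {"dp": [0.01,-0.04,0.5],"jaw": 10,"spin": 0},
    {"dp": [0.01,-0.04,1.1],"jaw": 10,"spin": 0},
    {"dp": [0.01,-0.04,1.5],"jaw": 10,"spin": 0},
    {"dp": [0.01,-0.04,1.7],"jaw": 10,"spin": 0},
    {"dp": [0.01,-0.04,1.9],"jaw": 10,"spin": 0}
  ]
}}

```text
time: 49.0
position: [0.4755, -0.3078, 0.1125]
tool_rot: [0.0, 0.708, 0.706, 0.0]
contact_force: [0.6, 0.5, 0.1]
opening: 0.0174
```

{"method": "step_arm", "body": {
  "targets": [
    {"dp": [0,0,0.1],"jaw": 10,"spin": 0},
    {"dp": [0,0,0.2],"jaw": 10,"spin": 0},
    {"dp": [0,0,0.35],"jaw": 10,"spin": 0},
    {"dp": [0,0,0.5],"jaw": 10,"spin": 0},
    {"dp": [0,0,0.5],"jaw": 10,"spin": 0}
  ]
}}

```text
time: 49.5
position: [0.4746, -0.3075, 0.0875]
tool_rot: [-0.0, 0.708, 0.706, -0.0]
contact_force: [-0.9, -0.1, 0.4]
opening: 0.0177
```

```bash
python3 - <<'E'
from h import *
o=plan(T(B,(0,-.022))-[0,.0007],.087,0); print(o["opening"],o["contact_force"])
E
```

```text
t 49.5 pos [ 0.4746 -0.3075  0.0875] dp [0.012 0.026 0.009]
cur yaw -0.0032 spin units -0.031 q7 0.34
0.01768056717546623 [-0.85498058 -0.06983635  0.392255  ]
```

{"method": "step_arm", "body": {
  "targets": [
    {"dp": [0,0,0],"jaw": 22,"spin": 0},
    {"dp": [0,0,0],"jaw": 40,"spin": 0},
    {"dp": [0,0,0],"jaw": 40,"spin": 0},
    {"dp": [0,0,-0.7],"jaw": 40,"spin": 0},
    {"dp": [0,0,-1.6],"jaw": 40,"spin": 0}
  ]
}}

```text
time: 50.0
position: [0.4734, -0.3068, 0.1672]
tool_rot: [-0.003, 0.708, 0.706, -0.001]
contact_force: [0.8, -0.3, 0.7]
opening: 0.0399
```

{"method": "step_arm", "body": {
  "targets": [
    {"dp": [0,0,-1],"jaw": 40,"spin": 0},
    {"dp": [-0.9,-0.2,-1.5],"jaw": 40,"spin": 0},
    {"dp": [-1.8,-0.6,-1.5],"jaw": 40,"spin": 0},
    {"dp": [-2.7,-1.0,-1.5],"jaw": 40,"spin": 0},
    {"dp": [-3.5,-1.4,-1.5],"jaw": 40,"spin": 0}
  ]
}}

```text
time: 50.5
position: [0.403, -0.4847, 0.2439]
tool_rot: [0.001, 0.709, 0.706, -0.0]
contact_force: [0.5, -0.6, 0.3]
opening: 0.0403
```

{"method": "step_arm", "body": {
  "targets": [
    {"dp": [-0.8,-0.5,0],"jaw": 40,"spin": 0},
    {"dp": [-1.6,-1.0,0],"jaw": 40,"spin": 0},
    {"dp": [-1.9,-1.5,0],"jaw": 40,"spin": 0},
    {"dp": [-1.9,-1.5,0],"jaw": 40,"spin": 0}
  ]
}}

```text
time: 50.9
position: [0.322, -0.5816, 0.2426]
tool_rot: [-0.001, 0.712, 0.702, -0.003]
contact_force: [-0.4, -0.2, 0.2]
opening: 0.0399
```

```bash
python3 - <<'E'
from fit import *
s=snap("top"); a=s["color"][160:270,240:470,::-1]; s2=snap("side"); b=s2["color"][150:390,250:410,::-1]
a=cv2.resize(a,None,fx=3.4,fy=3.4,interpolation=cv2.INTER_CUBIC)
cv2.imwrite("pics/fin_top.png",a); cv2.imwrite("pics/fin_side.png",cv2.resize(b,None,fx=2.5,fy=2.5,interpolation=cv2.INTER_CUBIC))
SH["board"]=R.from_euler("y",-.36).apply(SH["board"]-[-.006,0,0])+[-.006,0,0]
S={"top":s,"side":s2}
for sel in(("top",),("side",),("top","side")): fit({c:S[c] for c in sel},"board",[.569,.024,.166],z=.003,ign=("strut","strut_pull"))
o,_=st(); print(o["position"],o["time"])
E
```

```text
board xy [0.5693 0.0283] yaw 0.1616 err px 158.2 cams 1
board xy [0.5675 0.0265] yaw 0.1611 err px 622.2 cams 1
board xy [0.5679 0.0276] yaw 0.1613 err px 823.1 cams 2
[ 0.3291291  -0.57703871  0.24318073] 51.6
```

View pics/fin_top.png

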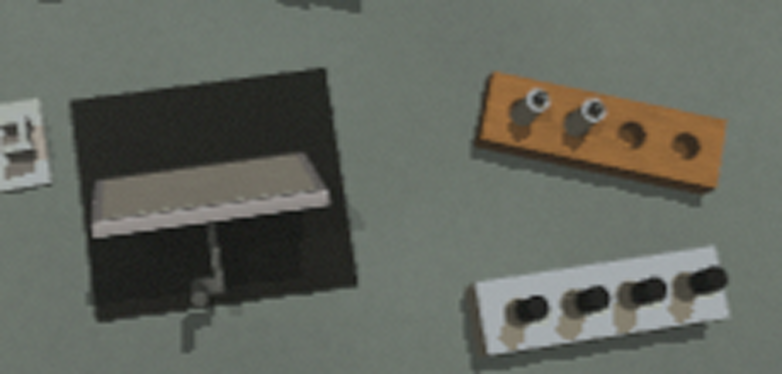

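```bash
python3 - <<'E'
from fit import *
S={c:snap(c) for c in("top","side")}
for c in S:
    for n in("marker0","spent0","stapler","jar","clip_box","thimble"): print(c,n,[(round(b["score"],2),np.round(b["location"],3).tolist()) for b in boxes_of(c,n)][:4])
print(close_job())
E
```

```text
top marker0 [(0.61, [0.473, -0.299, 0.109]), (0.52, [0.454, -0.213, 0.112]), (0.43, [0.462, -0.259, 0.109])]
top spent0 [(0.37, [0.475, 0.017, 0.084])]
top stapler [(0.75, [0.396, 0.336, 0.05]), (0.57, [0.53, 0.024, 0.109])]
top jar [(0.77, [0.761, 0.15, 0.046]), (0.28, [0.473, -0.299, 0.105])]
top clip_box []
top thimble []
side marker0 [(0.69, [0.474, -0.317, 0.098]), (0.6, [0.458, -0.223, 0.095]), (0.6, [0.462, -0.268, 0.097]), (0.47, [0.484, -0.354, 0.101])]
side spent0 [(0.43, [0.614, -0.234, 0.076])]
side stapler [(0.91, [0.399, 0.323, 0.051])]
side jar [(0.72, [0.763, 0.135, 0.048])]
side clip_box []
side thimble [(0.59, [0.363, 0.111, 0.014])]
the job is handed in; nothing more can be done
None
```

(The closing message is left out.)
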